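Load turned collars on the dusting carriage

TASK

Slide the carriage to the loading station in the middle of its track, lift off whatever aluminium spacer sleeves the last job left on its two shafts and put them in the plywood tray. Then slide every turned wooden collar down over the shaft whose thickness suits its bore (wide bores on the thick shaft, narrow bores on the slim one), upright and fully down on the deck or on the collar below. Finally, slide the loaded carriage along the track to the end station where the black dust-extraction nozzle stands, right into its detent, let go, and do not tip over the wax jar.

Things in the scene. Friction and masses are not known exactly. Their poses are not given: they have to be found in the camera images.
- track: aluminium slide track, 100 wide, 600 long (its y), 24 high, fixed to the bench, turned up to 4 degrees. Origin: centre of its underside. Its y axis is the sliding direction. Three stations at y = -150, 0 (loading station) and +150 mm, each with a spring detent that holds the carriage within about 1 mm; dead stops 1.5 mm beyond the end ones
- carriage: plywood carriage sliding along the track's y (friction about 2 N; about 6 N more to enter or leave a detent); parked at first 45 to 115 mm to -y of the loading station. Deck 110 (x) by 230 (y), 16 thick, a 60 wide tongue reaching 97 to -x. Origin: on the deck top midway between the shafts, 50 above the bench, axes as the track's: in a station when its y in the track's frame is the station's
- thick_shaft (a point): foot of the thick steel shaft on the deck top (60 mm to -y of the carriage's origin): diameter 42, 75 high, top edge bevelled by 5 mm over the last 6 mm. Axes parallel to the track's
- slim_shaft (a point): foot of the slim steel shaft on the deck top (60 mm to +y of the carriage's origin): diameter 23, 75 high, top edge bevelled by 5 mm over the last 6 mm. Axes parallel to the track's
- handle (a point): middle of the thick part of the carriage's upright wooden knob, on the tongue 80 mm in front (-x) of the carriage's origin: diameter 26 here, standing 50 above the deck; this point is 37 mm above the deck, 13 below the knob's top. Can be pinched from above or pushed sideways
- nozzle: black flared dust-extraction nozzle on a steel foot with a grey hose, 170 high, 120 wide, fixed behind (+x of) the track, facing it. Origin: centre of the foot's underside, beside one of the two end stations (same y along the track as the station); which end varies. A wooden tool block with three handles stands at the other end
- tray: plywood tray fixed on the bench, 170 (x) by 220 (y) mm outside, 45 high, walls and floor 6 mm. Origin: centre of its underside
- wide_collar0: turned limewood collar, a plain ring: outside diameter 68, bore 45, 44 high, 60 g; at first standing flat on the bench. Origin: centre of its lower face, z along the bore. Either way up will do. Two fit on a shaft, one on the other. May be absent
- wide_collar1: a second such wide-bore collar (68 outside, bore 45, 44 high). May be absent
- narrow_collar0: turned limewood collar, a plain ring: outside diameter 54, bore 26, 44 high, 50 g; at first standing flat on the bench. Origin: centre of its lower face, z along the bore. Either way up will do. May be absent
- narrow_collar1: a second such narrow-bore collar (54 outside, bore 26, 44 high). May be absent
- wide_spacer: aluminium spacer sleeve left on the thick shaft: outside diameter 64, bore 45, 40 high, 160 g. Origin: centre of its lower face, z along the bore. May be absent
- narrow_spacer: aluminium spacer sleeve left on the slim shaft: outside diameter 46, bore 26, 40 high, 110 g. Origin: centre of its lower face, z along the bore. May be absent
- wax_jar: bystander: glass jar with a brass cap, 76 across, 90 high, standing on the bench. Origin: centre of its underside
Mind the look-alikes: they are no part of the job. Leave any purple or turquoise look-alike of the narrow_collar0 alone.

How it is judged:
By the outcome, as a careful person would: the job done as asked, in the order asked, and still so for the second after the job is handed in, with the robot touching nothing.
Of wide_collar0, wide_collar1, narrow_collar0, narrow_collar1 only 3 to 4 are there at a start; the rules pass over those that are not, and their reading is None.
Of wide_spacer, narrow_spacer only 1 to 2 are there at a start; the rules pass over those that are not, and their reading is None.
At some moment in a run one of wide_collar0, wide_collar1, narrow_collar0, narrow_collar1 may be knocked a few centimetres aside while the robot is not near it.
Once in a run the grip may slacken for a moment while it holds something.
It also fails if it takes over 210 s, if anything falls off the work surface, if the arm or the gripper's body presses on something with over 40 N, if the wrist force passes 120 N, or if a joint passes its speed limit or range.

ROBOT

A 7-joint arm with a two-finger parallel gripper is mounted at the origin on the work surface. World frame = base frame: x ahead of the robot, y to its left, z up, the work surface at z = 0. Lengths are in m, angles in rad, forces in N, time in s.
With the tool pointing down it reaches from about 0.4 to 0.875 m from the base axis. Payload 6.5 kg.
Tool frame: the origin (TCP) lies on the front face of the gripper's body, between the roots of the fingers; the fingertips stand 64 mm ahead of it and the grasp point (between the pads) lies 45 mm ahead of it; z points along the fingers, y is the direction in which the jaws open and shut (so a half turn about z gives the same grasp; the last joint's range is limited). The gripper opens to 88 mm and grips with 3 to 60 N. Pads are 18 mm wide; open, the fingers measure 123 mm over their backs; the gripper's body (75 mm by 187 mm) begins 45 mm behind the grasp point.
Start: joints at [1.174, 0.536, -0.004, 1.538, 0.003, 1.067, -0.071], TCP at [0.211, -0.615, 0.303] pointing down, gripper open.
Joint ranges: [-2.7, 2.7], [-0.37, 2.16], [-1.27, 1.26], [0.24, 2.4], [-1.31, 4.45], [0.19, 1.91], [-2.76, 2.76]. Speed limits (rad/s): [2.39, 2.39, 3.14, 3.14, 3.14, 3.14, 3.14].

INTERFACE

Orientations are given as [roll, pitch, yaw] about the fixed x, y, z axes, in that order (R = Rz(yaw) Ry(pitch) Rx(roll)).
In Python, from plant import arm gives the robot as it stands.
- The arm moves only by the tool step_arm, never from a script. Its argument "increments" is a list of rows, each a list of 5 numbers: the finger opening in cm, from 0 to 8.81, then the shift along the tool's x, y, z in cm, then the turn about the tool's z in degrees. In form: [[claw, dx, dy, dz, spin], ...]. A call has 1 to 8 rows; each row is the pose to reach, as a shift and turn from the pose commanded when the call began, along the tool's axes at that moment; what a row does not reach only later rows make up. A row lasts 1/12 s, in which the tool goes at most 41.7 mm and 7.16 degrees, less where a joint would pass 70% of its speed; a pose out of reach is approached as far as the arm can. A call with a gripper value outside its range is refused whole. The fingers move at their own pace and stop on an object; "newtons" is the grip in N (left out, the last holds). Time passes only in rows, so rows that repeat a pose let the fingers close. It gives the time, the measured TCP pose, the force and the opening at its end, in the units of the state.
- arm.state(): the state, without advancing time (a new reading comes with each control period).
- arm.capture(name): name is "side" or "top"; returns the picture (420x560x3 uint8, red, green, blue); there is no depth.
- arm.camera_info(name): a dict with "fx", "fy", "cx", "cy" (pixels), "dist_coeffs" ([k1, k2, p1, p2, k3] as OpenCV has them; the pictures are not rectified), "world_from_camera" (4x4, takes a point from camera to world coordinates). Camera axes: x right, y up, looking along -z (the intrinsics and any distortion apply to the point x, -y, -z); pixel columns grow to the right and rows downward; lengths in m; the calibration is good to about 2 mm. A picture is of the moment at which its call begins. camera_info takes no time and is no camera call.
- arm.job_done(): hands the job in, once; it reports no verdict.
The state is a dict: "clock": time; "joint_positions": joint angles; "joint_velocities": joint speeds; "tau": joint torques, N m; "tcp_pos": TCP position; "tool_rot": TCP orientation; "wrist_force": force on the tool from outside, world axes, zero at the start; "wrist_torque": the same for the moment, N m; "width": finger opening in m.
Only numpy, scipy, OpenCV 4.12 (cv2) and the standard library are available. Lean on these libraries where they do the work, as an engineer would, in place of code of your own. Each camera call takes 0.05 s, during which the arm holds its last target.

## Working session

There is one attempt and no reset: what is moved stays moved. The work goes in short steps, Python scripts to look and compute and a tool call to move; the robot and the scene stay as the last step left them, time stands still between calls to the robot, and variables do not carry over. Pictures are saved under pics/ and viewed, and the job is handed in when it is done.

Besides the shell and the picture viewer there is one more tool, called in YAML: its name, and indented under it one key for each argument. step_arm: Moves the arm, as the interface text tells. Its arguments: {"type":"object","properties":{"increments":{"type":"array","items":{"type":"array","items":{"type":"number"}}},"newtons":{"type":"number"}},"required":["increments"]}

```bash
ls; mkdir -p pics; python3 - <<'E'
from plant import arm
import cv2
s=arm.state(); print({k:(v if not hasattr(v,'tolist') else v) for k,v in s.items()})
for n in ("top","side"):
    im=arm.capture(n); cv2.imwrite(f"pics/{n}0.png",im[:,:,::-1])
    print(arm.camera_info(n))
E
```

```text
pics
{'clock': 0.0, 'joint_positions': array([ 1.173773  ,  0.53713578, -0.00441756,  1.53884422,  0.00259115,
        1.06727863, -0.07119118]), 'joint_velocities': array([ 0.00012981, -0.0005923 , -0.00047752,  0.00049318, -0.0025378 ,
       -0.00067655, -0.00099851]), 'tau': array([ 2.17269721e-04, -5.70974994e+01,  9.91110541e-01, -2.51599503e+01,
       -5.61376917e-02,  1.78918953e-02,  1.63589525e-04]), 'tcp_pos': array([ 0.21095841, -0.61429802,  0.30187014]), 'tool_rot': array([-3.13993710e+00,  1.25199665e-04,  3.30881736e-01]), 'wrist_force': array([ 0.31751843,  0.06633998, -0.23360886]), 'wrist_torque': array([ 0.01693243, -0.03199334,  0.06127748]), 'width': 0.08836336514552902}
{'fx': 427.57302171811233, 'fy': 427.57302171811233, 'cx': 273.90233646354216, 'cy': 204.74744749454098, 'dist_coeffs': array([-0.10669761,  0.        ,  0.        ,  0.        ,  0.        ]), 'world_from_camera': array([[ 0.02061439,  0.97707868, -0.21187803,  0.29372376],
       [-0.99977579,  0.01912036, -0.00909804, -0.07298369],
       [-0.00483832,  0.21201808,  0.97725377,  1.31550298],
       [ 0.        ,  0.        ,  0.        ,  1.        ]])}
{'fx': 478.2435530035018, 'fy': 478.2435530035018, 'cx': 283.2807772174782, 'cy': 205.44235909760312, 'dist_coeffs': array([-0.12859237,  0.        ,  0.        ,  0.        ,  0.        ]), 'world_from_camera': array([[-0.84032379,  0.27017344, -0.46995983,  0.03801155],
       [-0.54207145, -0.4248879 ,  0.72500263,  0.75728205],
       [-0.00380378,  0.86398877,  0.50349672,  0.67757433],
       [ 0.        ,  0.        ,  0.        ,  1.        ]])}
```

View pics/top0.png

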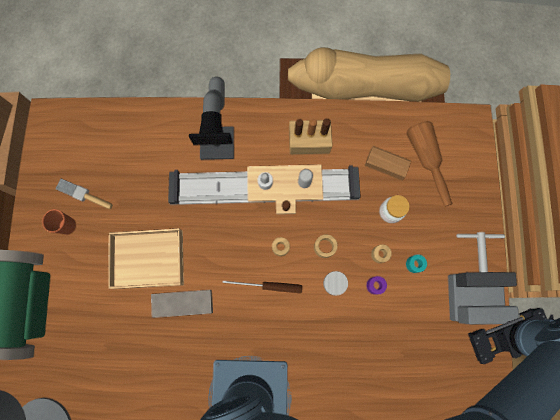

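View pics/side0.png

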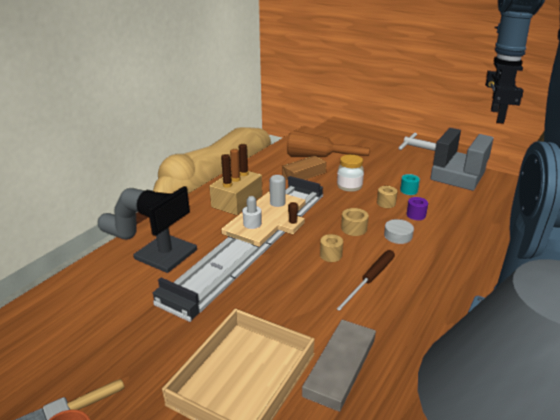

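```bash
cat > h.py <<'E'
import numpy as np, cv2
from plant import arm
def ray(n,u,v):
    c=arm.camera_info(n); K=np.array([[c['fx'],0,c['cx']],[0,c['fy'],c['cy']],[0,0,1]])
    p=cv2.undistortPoints(np.array([[[u,v]]],float),K,np.array(c['dist_coeffs']))[0,0]
    T=np.array(c['world_from_camera']); d=T[:3,:3]@np.array([p[0],-p[1],-1]); return T[:3,3],d
def at(n,u,v,z):
    o,d=ray(n,u,v); return o+d*(z-o[2])/d[2]
def proj(n,P):
    c=arm.camera_info(n); K=np.array([[c['fx'],0,c['cx']],[0,c['fy'],c['cy']],[0,0,1]])
    T=np.linalg.inv(np.array(c['world_from_camera'])); q=np.atleast_2d(P)@T[:3,:3].T+T[:3,3]
    q=q*[1,-1,-1]
    return cv2.projectPoints(q,np.zeros(3),np.zeros(3),K,np.array(c['dist_coeffs']))[0][:,0]
def crop(src,dst,u0,u1,v0,v1,k):
    im=cv2.imread(src)[v0:v1,u0:u1]; cv2.imwrite(dst,cv2.resize(im,None,fx=k,fy=k,interpolation=cv2.INTER_CUBIC))
def rel(P,yaw=None):
    """tool-frame cm shift from current TCP to P"""
    from scipy.spatial.transform import Rotation as R
    s=arm.state(); r=R.from_euler('xyz',s['tool_rot']); return r.inv().apply(np.array(P)-s['tcp_pos'])*100
E
python3 - <<'E'
from h import *
crop('pics/top0.png','pics/c1.png',160,370,130,220,3.8)
crop('pics/top0.png','pics/c2.png',260,440,190,310,4.4)
crop('pics/side0.png','pics/c3.png',150,340,160,320,4)
E
```

```text
(no output)
```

View pics/c1.png

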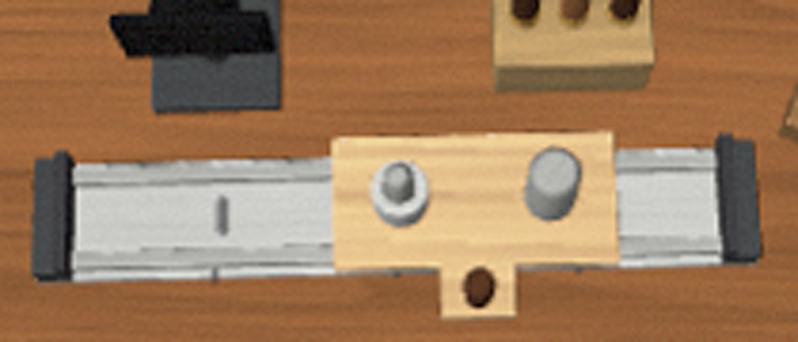

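View pics/c2.png

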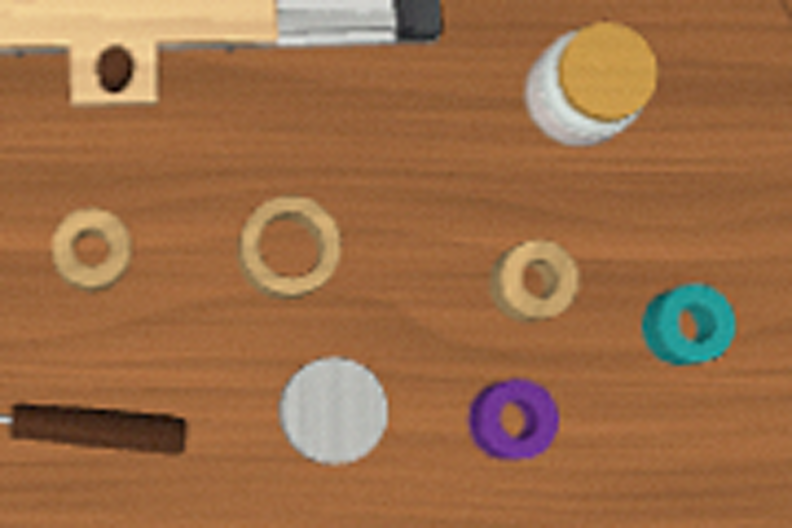

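View pics/c3.png

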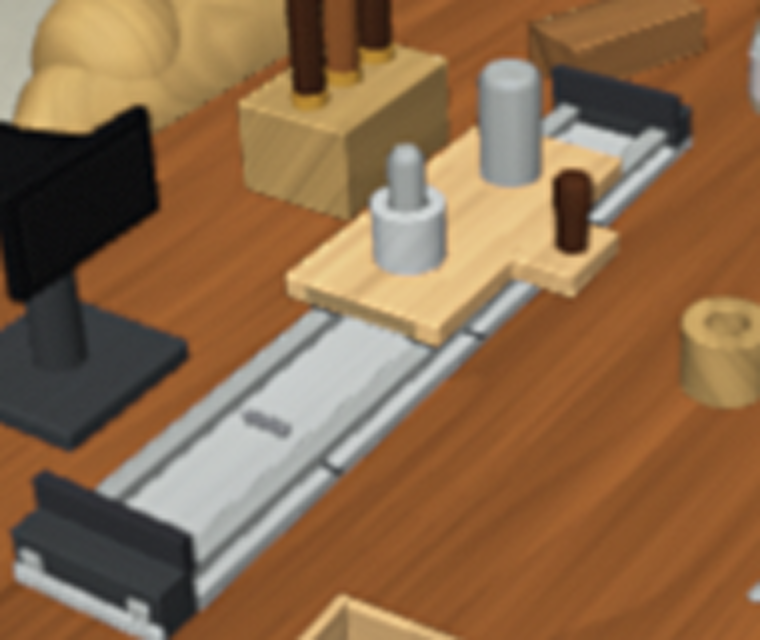

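```bash
python3 - <<'E'
from h import *
t=lambda u,v,z,o,k:at('top',o[0]+u/k,o[1]+v/k,z)
o1=(160,130);o2=(260,190)
for nm,u,v,z in [('nA',92,248,.044),('w',290,247,.044),('nB',538,279,.044),('jar',608,72,.09)]: print(nm,t(u,v,z,o2,4.4))
C=[t(u,v,.05,o1,3.8)[:2] for u,v in [(331,140),(613,132),(619,264),(335,269)]]
print(np.round(C,4))
d=(C[0]-C[1])+(C[3]-C[2]); yaw=np.arctan2(-d[0],d[1]);print('yaw',np.degrees(yaw),np.mean(C,0), np.linalg.norm(d)/2)
print('thicktop',t(556,165,.125,o1,3.8),'slimtop',t(400,175,.125,o1,3.8),'spacertop',t(400,188,.09,o1,3.8),'knobtop',t(480,283,.1,o1,3.8))
# side spacers
print(at('side',150+407/4,160+152/4,.125),at('side',150+510/4,160+72/4,.125),at('side',150+574/4,160+178/4,.1))
# tray rim
for u,v in [(108,232),(181,229),(183,285),(110,288)]: print('tray',at('top',u,v,.045))
E
```

```text
nA [ 0.44281056 -0.08466122  0.044     ]
w [ 0.44599191 -0.21902879  0.044     ]
nB [ 0.42686501 -0.38823318  0.044     ]
jar [ 0.56172274 -0.42864989  0.09      ]
[[ 0.6864  0.0241]
 [ 0.6977 -0.2054]
 [ 0.5874 -0.2097]
 [ 0.5789  0.0172]]
yaw 2.4906842323051297 [ 0.63760491 -0.09344401] 0.22846161142322954
thicktop [ 0.64653548 -0.15388832  0.125     ] slimtop [ 0.6362764  -0.03515997  0.125     ] spacertop [ 0.63578117 -0.03431393  0.09      ] knobtop [ 0.55877788 -0.09775769  0.1       ]
[ 0.63549848 -0.0277718   0.125     ] [ 0.64145375 -0.14714047  0.125     ] [ 0.55880323 -0.09136876  0.1       ]
tray [0.47404623 0.44405824 0.045     ]
tray [0.48867884 0.21809926 0.045     ]
tray [0.32178744 0.20190672 0.045     ]
tray [0.305673  0.4222122 0.045    ]
```

```bash
python3 - <<'E'
from h import *
t=lambda u,v,z,o=(160,130),k=3.8:at('top',o[0]+u/k,o[1]+v/k,z)
T=[t(*p,.02) for p in [(215,276),(398,273),(580,269)]]; print(np.round(T,4))
d=T[0]-T[2]; print(np.degrees(np.arctan2(-d[0],d[1])),np.linalg.norm(d))
for p in [(222,199),(222,234)]: print(t(*p,.024))
# track ends: black stop outer bottoms
for p in [(36,278),(760,258),(60,160),(735,140)]: print(p,t(*p,.04))
S=[at('side',150+a/4,160+b/4,.02) for a,b in [(335,470),(478,333)]];print(np.round(S,4))
d=S[0]-S[1];print(np.degrees(np.arctan2(-d[0],d[1])),np.linalg.norm(d))
# overlay test
E
```

```text
[[ 0.5778  0.1176  0.02  ]
 [ 0.5833 -0.0323  0.02  ]
 [ 0.5895 -0.181   0.02  ]]
2.2429239145386295 0.29880667960141055
[0.64210693 0.11442467 0.024     ]
[0.61237539 0.11295717 0.024     ]
(36, 278) [0.56898131 0.26043246 0.04      ]
(760, 258) [ 0.59699129 -0.32525402  0.04      ]
(60, 160) [0.66870832 0.24785518 0.04      ]
(735, 140) [ 0.69627265 -0.30698667  0.04      ]
[[ 0.5738  0.1303  0.02  ]
 [ 0.5818 -0.0199  0.02  ]]
3.0368129679627462 0.15044957300277687
```

```bash
python3 - <<'E'
from h import *
print(rel([0.558,-0.096,0.22]))
E
```

```text
[ 49.66346116 -37.73672854   8.24571997]
```

step_arm:
  increments:
    - [8.8, 3.3, -2.5, 0.5, 2]
    - [8.8, 6.6, -5, 1, 4]
    - [8.8, 9.9, -7.5, 1.5, 6]
    - [8.8, 13.2, -10, 2, 8]
    - [8.8, 16.5, -12.5, 2.5, 10]
    - [8.8, 19.8, -15, 3, 12]
    - [8.8, 23.1, -17.5, 3.5, 14]
    - [8.8, 26.4, -20, 4, 16.5]
  newtons: 25

```text
clock: 0.77
tcp_pos: [0.3962, -0.3382, 0.2624]
tool_rot: [-3.141, 0.0, 0.041]
wrist_force: [0.6, 0.3, 0.2]
width: 0.088
```

```bash
python3 - <<'E'
from h import *
s=arm.state();print(s['clock'],s['tcp_pos'],s['tool_rot'],rel([0.558,-0.096,0.22]))
E
```

```text
0.7667 [ 0.39619668 -0.33819532  0.26241086] [-3.14143112e+00  2.74134642e-04  4.09125248e-02] [ 17.15856033 -23.53678687   4.24018455]
```

step_arm:
  increments:
    - [8.8, 2.5, -3.3, 0.5, 0]
    - [8.8, 5, -6.6, 1, 0]
    - [8.8, 7.5, -9.9, 2, 0]
    - [8.8, 10, -13.2, 3, 0]
    - [8.8, 12.5, -16.5, 4, 0]
    - [8.8, 15, -19.8, 4.2, 0]
    - [8.8, 17.2, -23, 4.2, 0]
    - [8.8, 17.2, -23, 4.2, 0]

```text
clock: 1.43
tcp_pos: [0.5616, -0.0929, 0.2205]
tool_rot: [-3.136, -0.003, 0.055]
wrist_force: [-0.1, 1.5, 0.7]
width: 0.0881
```

```bash
python3 - <<'E'
from h import *
for n in ('top','side'):
  im=arm.capture(n); cv2.imwrite(f'pics/{n}1.png',im[:,:,::-1])
s=arm.state();print(s['clock'],s['tcp_pos'],s['tool_rot'],rel([0.558,-0.096,0.132]))
p=s['tcp_pos']
print(proj('top',[p+[0,0,-.064]]),proj('side',[p+[0,0,-.064],[.558,-.096,.1]]))
crop('pics/side1.png','pics/c4.png',180,340,90,250,4.5)
crop('pics/top1.png','pics/c5.png',200,400,100,240,4)
E
```

```text
1.5333 [ 0.5581127  -0.10075116  0.2202632 ] [-3.14080388e+00  6.06396447e-04  4.70451096e-02] [ 0.01643804 -0.46815811  8.82668331]
[[287.86489523 200.42487688]] [[296.00298352 182.28931117]
 [294.79366386 203.77683727]]
```

View pics/c4.png

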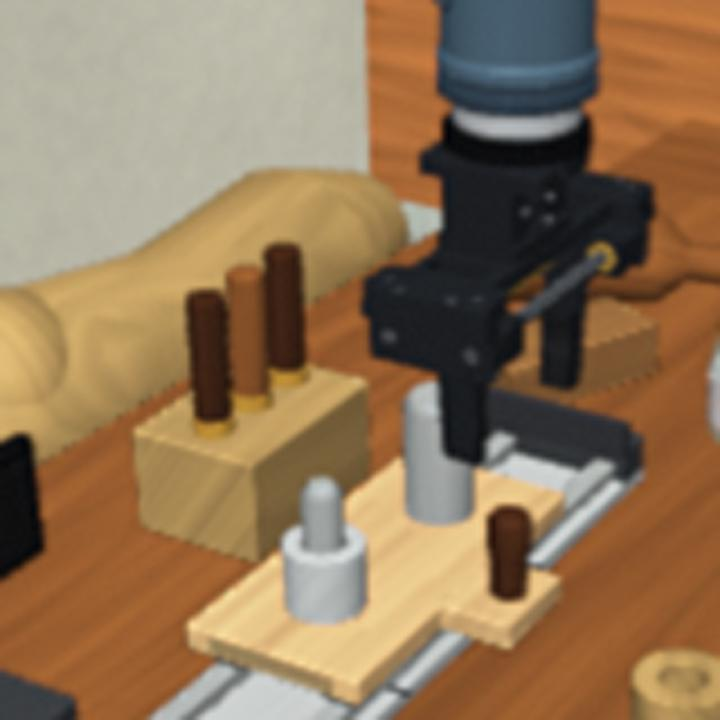

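View pics/c5.png

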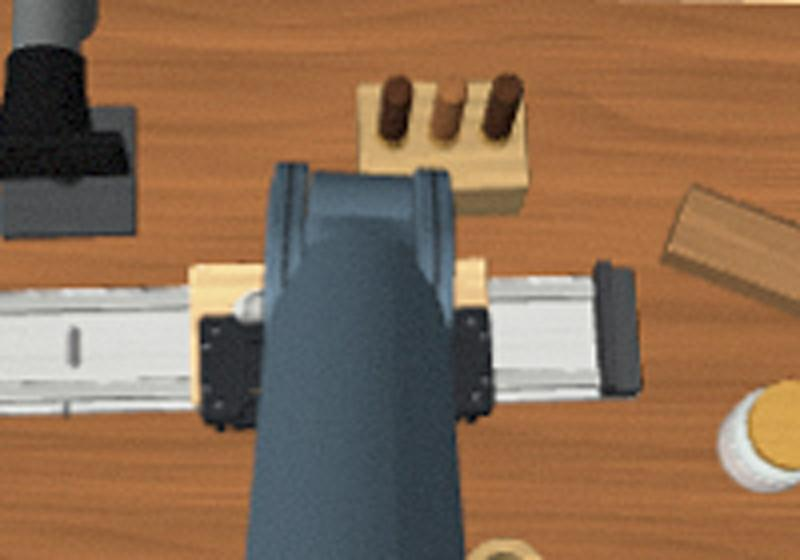

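step_arm:
  increments:
    - [8.8, 0, -0.3, 3, 0]
    - [8.8, 0, -0.3, 6, 0]
    - [8.8, 0, -0.3, 8.8, 0]
    - [2.0, 0, -0.3, 8.8, 0]
    - [2.0, 0, -0.3, 8.8, 0]
    - [2.0, 0, -0.3, 8.8, 0]
    - [2.0, 0, -0.3, 8.8, 0]
    - [2.0, 0, -0.3, 8.8, 0]
  newtons: 40

```text
clock: 2.2
tcp_pos: [0.5585, -0.1004, 0.1345]
tool_rot: [3.141, -0.003, 0.042]
wrist_force: [-0.3, -0.1, -0.2]
width: 0.0572
```

step_arm:
  increments:
    - [2.0, 0, 0, 0, 0]
    - [2.0, 0, 0, 0, 0]
    - [2.0, 0, 0, 0, 0]

```text
clock: 2.45
tcp_pos: [0.5577, -0.0999, 0.1332]
tool_rot: [3.141, -0.001, 0.043]
wrist_force: [-0.3, 0.6, 0.1]
width: 0.0365
```

step_arm:
  increments:
    - [2.0, 0, 0, 0, 0]
    - [2.0, 0, 0, 0, 0]
    - [2.0, 0, 0, 0, 0]
    - [2.0, 0, 0, 0, 0]

```text
clock: 2.78
tcp_pos: [0.5577, -0.0994, 0.133]
tool_rot: [-3.141, -0.0, 0.043]
wrist_force: [-0.4, 2.1, 3.9]
width: 0.0244
```

step_arm:
  increments:
    - [2.0, 0, -1, 0, 0]
    - [2.0, 0, -2, 0, 0]
    - [2.0, 0, -3, 0, 0]
    - [2.0, 0, -4, 0, 0]
    - [2.0, 0, -5, 0, 0]
    - [2.0, 0, -5.5, 0, 0]
    - [2.0, 0, -5.5, 0, 0]
    - [2.0, 0, -5.5, 0, 0]

```text
clock: 3.45
tcp_pos: [0.5552, -0.043, 0.1329]
tool_rot: [-3.141, -0.0, 0.045]
wrist_force: [-1.1, 0.4, 6.6]
width: 0.0244
```

step_arm:
  increments:
    - [2.0, 0, -0.2, 0, 0]
    - [2.0, 0, -0.3, 0, 0]
    - [2.0, 0, -0.4, 0, 0]
    - [2.0, 0, -0.4, 0, 0]

```text
clock: 3.78
tcp_pos: [0.5551, -0.0424, 0.1329]
tool_rot: [3.139, -0.0, 0.042]
wrist_force: [-0.3, -7.6, 4.0]
width: 0.0244
```

step_arm:
  increments:
    - [2.0, 0, -0.2, 0, 0]
    - [2.0, 0, -0.2, 0, 0]
    - [2.0, 0, -0.2, 0, 0]

```text
clock: 4.03
tcp_pos: [0.5551, -0.0421, 0.1329]
tool_rot: [3.137, -0.0, 0.04]
wrist_force: [-0.0, -12.5, 4.0]
width: 0.0245
```

step_arm:
  increments:
    - [2.0, 0, -0.2, 0, 0]
    - [2.0, 0, -0.2, 0, 0]
    - [2.0, 0, -0.2, 0, 0]

```text
clock: 4.28
tcp_pos: [0.555, -0.0395, 0.1329]
tool_rot: [3.138, -0.0, 0.041]
wrist_force: [0.9, -9.4, 3.9]
width: 0.0242
```

step_arm:
  increments:
    - [2.0, 0, -0.2, 0, 0]
    - [2.0, 0, -0.2, 0, 0]
    - [2.0, 0, -0.2, 0, 0]

```text
clock: 4.53
tcp_pos: [0.5548, -0.0346, 0.1329]
tool_rot: [3.141, -0.0, 0.043]
wrist_force: [-1.3, -3.7, 5.3]
width: 0.0244
```

step_arm:
  increments:
    - [2.0, 0, -0.1, 0, 0]
    - [2.0, 0, -0.1, 0, 0]
    - [2.0, 0, -0.1, 0, 0]

```text
clock: 4.78
tcp_pos: [0.5547, -0.0326, 0.1329]
tool_rot: [-3.141, -0.0, 0.044]
wrist_force: [-0.7, -1.1, 5.3]
width: 0.024
```

step_arm:
  increments:
    - [2.0, 0, -0.2, 0, 0]
    - [2.0, 0, -0.2, 0, 0]
    - [2.0, 0, -0.2, 0, 0]

```text
clock: 5.03
tcp_pos: [0.5546, -0.0307, 0.1329]
tool_rot: [-3.141, -0.0, 0.044]
wrist_force: [-0.8, -1.1, 4.2]
width: 0.0245
```

step_arm:
  increments:
    - [2.0, 0, -0.2, 0, 0]
    - [2.0, 0, -0.2, 0, 0]
    - [2.0, 0, -0.2, 0, 0]

```text
clock: 5.28
tcp_pos: [0.5546, -0.0299, 0.1329]
tool_rot: [3.141, -0.0, 0.043]
wrist_force: [-0.7, -4.6, 6.0]
width: 0.0246
```

```bash
python3 - <<'E'
from h import *
for n in ('top','side'):
  im=arm.capture(n); cv2.imwrite(f'pics/{n}2.png',im[:,:,::-1])
crop('pics/side2.png','pics/c4.png',150,320,130,320,4)
crop('pics/top2.png','pics/c5.png',160,360,120,240,4)
E
```

```text
(no output)
```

View pics/c4.png

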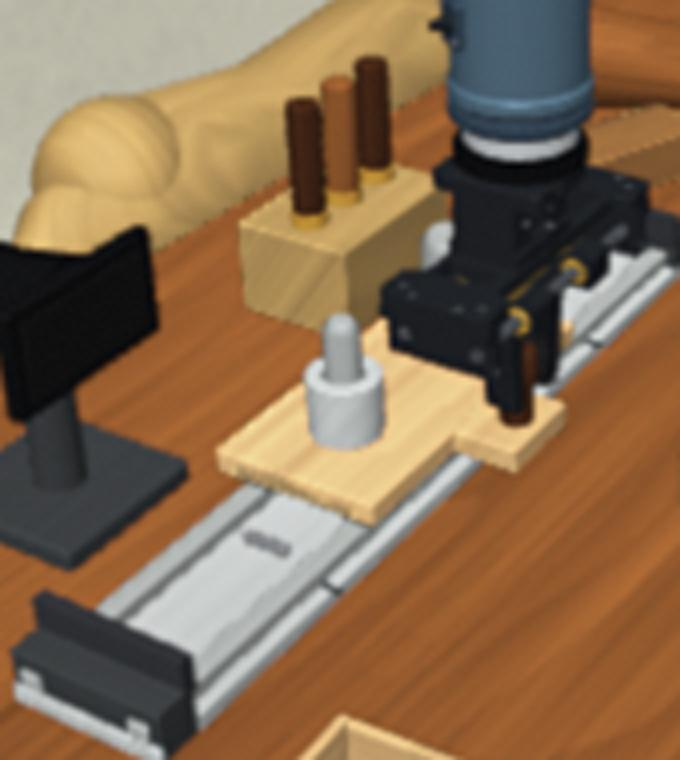

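View pics/c5.png

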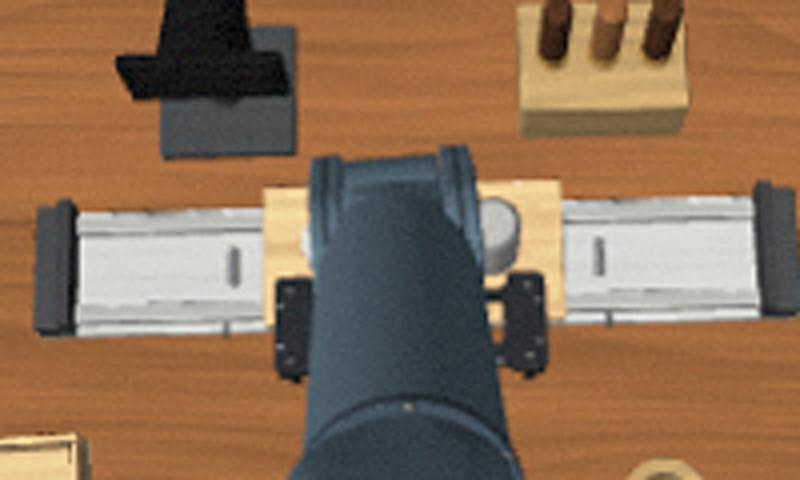

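step_arm:
  increments:
    - [2.0, 0, -0.1, 0, 0]
    - [2.0, 0, -0.1, 0, 0]
    - [2.0, 0, -0.1, 0, 0]

```text
clock: 5.63
tcp_pos: [0.5546, -0.0297, 0.1329]
tool_rot: [3.14, -0.0, 0.042]
wrist_force: [-0.4, -5.8, 4.5]
width: 0.0243
```

step_arm:
  increments:
    - [2.0, 0, 0.3, 0, 0]
    - [2.0, 0, 0.3, 0, 0]
    - [2.0, 0, 0.3, 0, 0]

```text
clock: 5.88
tcp_pos: [0.5546, -0.0309, 0.1329]
tool_rot: [-3.141, -0.0, 0.044]
wrist_force: [-0.4, -0.4, 1.9]
width: 0.0256
```

step_arm:
  increments:
    - [2.0, 0, 0.15, 0, 0]
    - [2.0, 0, 0.15, 0, 0]
    - [2.0, 0, 0.15, 0, 0]

```text
clock: 6.13
tcp_pos: [0.5547, -0.032, 0.1329]
tool_rot: [-3.14, -0.0, 0.044]
wrist_force: [-0.6, 1.8, 6.0]
width: 0.0246
```

step_arm:
  increments:
    - [2.0, 0, 0.15, 0, 0]
    - [2.0, 0, 0.15, 0, 0]
    - [2.0, 0, 0.15, 0, 0]

```text
clock: 6.38
tcp_pos: [0.5547, -0.0327, 0.1329]
tool_rot: [-3.139, -0.0, 0.045]
wrist_force: [-0.9, 3.8, 5.6]
width: 0.0245
```

step_arm:
  increments:
    - [2.0, 0, -0.15, 0, 0]
    - [2.0, 0, -0.2, 0, 0]
    - [2.0, 0, -0.2, 0, 0]
    - [5, 0, -0.2, 0, 0]
    - [5, 0, -0.2, 0, 0]
    - [5, 0, -0.2, 0, 0]
    - [5, 0, -0.2, 0, 0]
    - [5, 0, -0.2, 0, 0]

```text
clock: 7.05
tcp_pos: [0.5545, -0.0329, 0.1325]
tool_rot: [-3.142, 0.001, 0.043]
wrist_force: [-0.1, -0.8, -0.5]
width: 0.0498
```

step_arm:
  increments:
    - [7, 0, 0, -2, 0]
    - [7, 0, 0, -5, 0]
    - [7, 0, 0, -9, 0]
    - [7, -4, 0, -9, 0]
    - [7, -8, 0, -9, 0]
    - [7, -11, 3, -9, 0]
    - [7, -11, 7, -9, 0]
    - [7, -11, 7, -9, 0]

```text
clock: 7.72
tcp_pos: [0.4457, -0.1145, 0.223]
tool_rot: [3.138, 0.0, 0.034]
wrist_force: [0.7, -0.9, 0.4]
width: 0.0701
```

```bash
python3 - <<'E'
from h import *
for n in ('top','side'):
  im=arm.capture(n); cv2.imwrite(f'pics/{n}3.png',im[:,:,::-1])
crop('pics/side3.png','pics/c4.png',150,350,180,320,4)
crop('pics/top3.png','pics/c5.png',160,360,120,240,4)
E
```

```text
(no output)
```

View pics/c4.png

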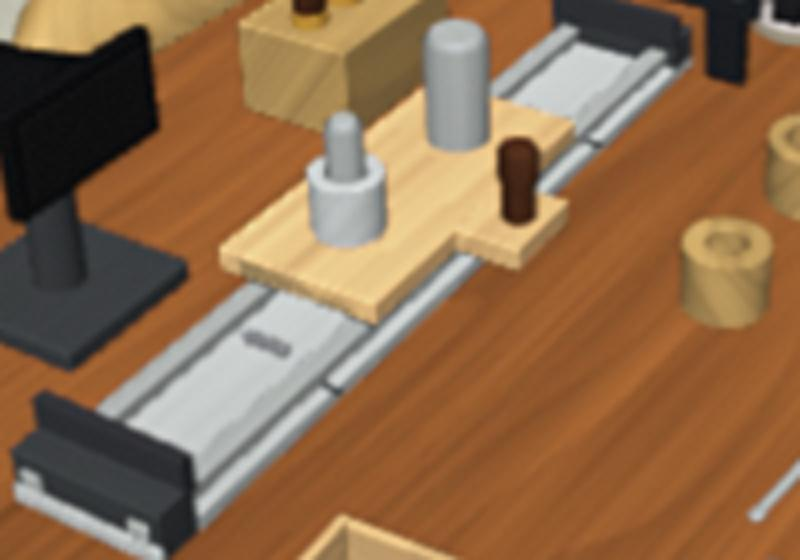

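View pics/c5.png

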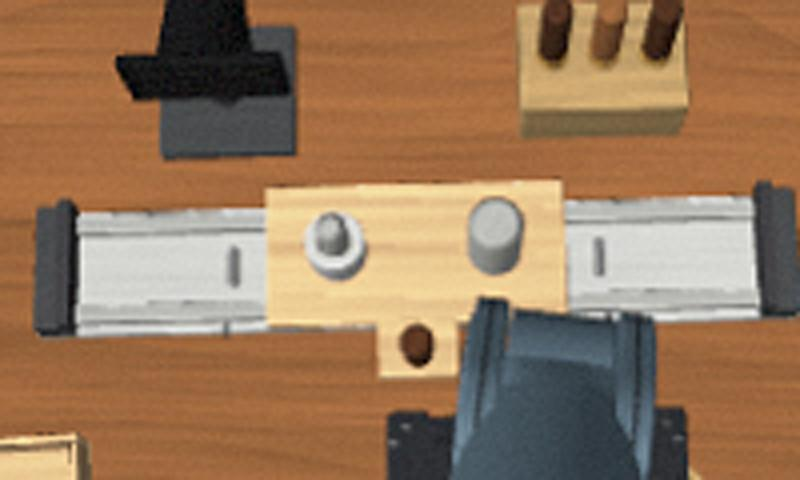

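```bash
python3 - <<'E'
from h import *
P=[[.6319,.0321,.125],[.6319,.0321,.09],[.6371,-.0877,.125],[.6371,-.0877,.05],[.5546,-.0313,.1]]
print((proj('top',P)-[160,120])*4+1.5); print((proj('side',P)-[150,180])*4+1.5)
a=np.linspace(0,2*np.pi,60)
im=cv2.imread('pics/top3.png'); im=cv2.resize(im[120:240,160:360],None,fx=4,fy=4,interpolation=cv2.INTER_CUBIC)
im2=cv2.imread('pics/side3.png'); im2=cv2.resize(im2[180:320,150:350],None,fx=4,fy=4,interpolation=cv2.INTER_CUBIC)
for c,r,z in [((.6319,.0321),.0065,.125),((.6319,.0321),.023,.09),((.6371,-.0877),.016,.125),((.6371,-.0877),.021,.05),((.6319,.0321),.023,.05),((.5546,-.0313),.013,.1)]:
    Q=np.c_[c[0]+r*np.cos(a),c[1]+r*np.sin(a),0*a+z]
    for n,I,o in (('top',im,[160,120]),('side',im2,[150,180])):
        cv2.polylines(I,[np.int32(np.round((proj(n,Q)-o)*4+1.5))],True,(0,0,255),1)
cv2.imwrite('pics/o1.png',im);cv2.imwrite('pics/o2.png',im2)
E
```

```text
[[329.48755622 229.87375416]
 [333.13539899 242.8203918 ]
 [495.21165102 225.95958762]
 [493.55997422 253.11258208]
 [415.27919038 343.26097934]]
[[351.40735882 118.87148325]
 [354.59214554 171.10648639]
 [464.01860969  32.37677118]
 [466.66244586 136.99136869]
 [526.94479892 145.47941559]]
```

View pics/o1.png

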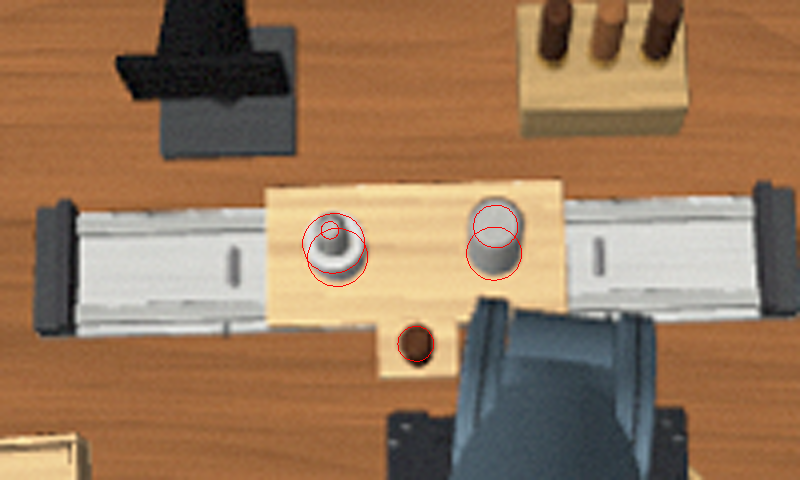

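View pics/o2.png

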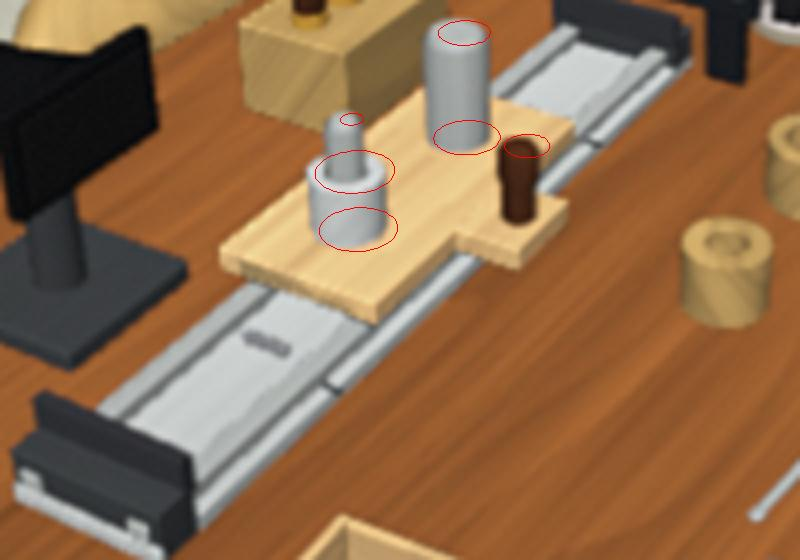

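```bash
python3 - <<'E'
from h import *
print(arm.state()['tool_rot'],arm.state()['tcp_pos'],rel([.6315,.0321,.132]))
E
```

```text
[ 3.14101294e+00 -6.48660841e-04  3.89523160e-02] [ 0.44767019 -0.1092429   0.22296628] [ 18.9135557  -13.41296824   9.1011246 ]
```

step_arm:
  increments:
    - [7.5, 3, -2, 0, 0]
    - [7.5, 6, -4.2, 0, 0]
    - [7.5, 9, -6.4, 0, 0]
    - [7.5, 12, -8.6, 0, 0]
    - [7.5, 15, -10.8, 0, 0]
    - [7.5, 18, -13, 0, 0]
    - [7.5, 18.9, -13.4, 0, 0]
    - [7.5, 18.9, -13.4, 0, 0]

```text
clock: 8.48
tcp_pos: [0.6328, 0.0394, 0.2222]
tool_rot: [-3.139, -0.001, 0.049]
wrist_force: [-0.3, 0.1, 1.1]
width: 0.0749
```

step_arm:
  increments:
    - [7.5, 0, 0, 3, 0]
    - [7.5, 0, 0, 6, 0]
    - [7.5, 0, 0, 9.1, 0]
    - [7.5, 0, 0, 9.1, 0]
    - [4.0, 0, 0, 9.1, 0]
    - [4.0, 0, 0, 9.1, 0]
    - [4.0, 0, 0, 9.1, 0]
    - [4.0, 0, 0, 9.1, 0]

```text
clock: 9.15
tcp_pos: [0.632, 0.0343, 0.1339]
tool_rot: [-3.142, -0.003, 0.043]
wrist_force: [0.9, -1.3, 0.4]
width: 0.0505
```

step_arm:
  increments:
    - [4.0, 0, 0, 0, 0]
    - [4.0, 0, 0, 0, 0]
    - [4.0, 0, 0, 0, 0]
    - [4.0, 0, 0, 0, 0]

```text
clock: 9.48
tcp_pos: [0.632, 0.0339, 0.1337]
tool_rot: [3.141, -0.003, 0.042]
wrist_force: [-2.0, -2.3, 6.9]
width: 0.0457
```

step_arm:
  increments:
    - [4.0, 0, 0, -2, 0]
    - [4.0, 0, 0, -4, 0]
    - [4.0, 0, 0, -6, 0]
    - [4.0, 0, 0, -8, 0]
    - [4.0, 0, 0, -10, 0]
    - [4.0, 0, 0, -10.5, 0]
    - [4.0, 0, 0, -10.5, 0]

```text
clock: 10.07
tcp_pos: [0.6318, 0.0345, 0.2387]
tool_rot: [-3.141, -0.004, 0.043]
wrist_force: [0.5, 0.5, -1.1]
width: 0.0454
```

```bash
python3 - <<'E'
from h import *
for n in ('top','side'):
  im=arm.capture(n); cv2.imwrite(f'pics/{n}4.png',im[:,:,::-1])
print(arm.state()['tool_rot'],arm.state()['tcp_pos'],rel([.395,.315,.2]),arm.state()['width'])
E
```

```text
[3.14152867e+00 1.00867280e-03 4.29494898e-02] [0.63034467 0.03434481 0.23597111] [-22.30409528 -29.05035147   3.61775131] 0.04553770025859006
```

View pics/side4.png

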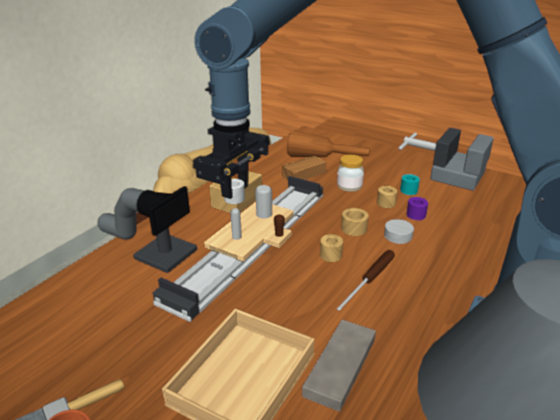

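step_arm:
  increments:
    - [4.0, -2, -3, 0, 0]
    - [4.0, -4.2, -5.7, 0, 0]
    - [4.0, -6.5, -8.5, 0, 0]
    - [4.0, -8.7, -11.3, 0, 0]
    - [4.0, -11, -14.2, 0, 0]
    - [4.0, -13.2, -17, 0, 0]
    - [4.0, -15.5, -20, 0, 0]
    - [4.0, -17.5, -22.8, 0, 0]

```text
clock: 10.83
tcp_pos: [0.4437, 0.2555, 0.2353]
tool_rot: [3.141, 0.003, 0.043]
wrist_force: [1.3, 0.8, -0.9]
width: 0.0453
```

```bash
python3 - <<'E'
from h import *
print(arm.state()['tool_rot'],arm.state()['tcp_pos'],rel([.395,.315,.0905]),arm.state()['width'])
E
```

```text
[3.14051775e+00 2.64766821e-03 4.33851833e-02] [0.44371191 0.25552834 0.23533479] [-4.57030544 -6.16841918 14.48900849] 0.04527144617555936
```

step_arm:
  increments:
    - [4.0, -2.3, -3, 0, 0]
    - [4.0, -4.5, -5.5, 2, 0]
    - [4.0, -4.5, -5.5, 5, 0]
    - [4.0, -4.5, -5.5, 8, 0]
    - [4.0, -4.5, -5.5, 11, 0]
    - [4.0, -4.5, -5.5, 13, 0]
    - [4.0, -4.5, -5.5, 13.8, 0]
    - [4.0, -4.5, -5.5, 13.8, 0]

```text
clock: 11.5
tcp_pos: [0.3973, 0.3065, 0.0963]
tool_rot: [3.138, 0.004, 0.043]
wrist_force: [-0.6, -0.7, -1.0]
width: 0.0456
```

step_arm:
  increments:
    - [4.0, 0, 0, 0.3, 0]
    - [4.0, 0, 0, 0.6, 0]
    - [4.0, 0, 0, 0.6, 0]

```text
clock: 11.75
tcp_pos: [0.3993, 0.3079, 0.0933]
tool_rot: [-3.141, -0.001, 0.043]
wrist_force: [-0.2, 0.5, -0.9]
width: 0.0451
```

step_arm:
  increments:
    - [4.0, 0, 0, 0.2, 0]
    - [4.0, 0, 0, 0.3, 0]
    - [4.0, 0, 0, 0.4, 0]
    - [4.0, 0, 0, 0.4, 0]

```text
clock: 12.08
tcp_pos: [0.3992, 0.3079, 0.0897]
tool_rot: [-3.141, -0.001, 0.043]
wrist_force: [-1.5, -0.4, 8.8]
width: 0.0451
```

Contact with the tray floor. Release and rise.

step_arm:
  increments:
    - [6.5, 0, 0, 0, 0]
    - [6.5, 0, 0, 0, 0]
    - [6.5, 0, 0, 0, 0]
    - [6.5, 0, 0, 0, 0]
    - [6.5, 0, 0, -3, 0]
    - [6.5, 0, 0, -7, 0]
    - [6.5, 0, 0, -11, 0]
    - [6.5, 0, 0, -11, 0]

```text
clock: 12.75
tcp_pos: [0.4017, 0.3101, 0.2051]
tool_rot: [-3.135, -0.009, 0.043]
wrist_force: [1.1, 1.5, 0.1]
width: 0.0652
```

```bash
python3 - <<'E'
from h import *
for n in ('top','side'):
  im=arm.capture(n); cv2.imwrite(f'pics/{n}5.png',im[:,:,::-1])
crop('pics/top5.png','pics/c5.png',250,430,170,300,4.4)
crop('pics/side5.png','pics/c4.png',180,430,160,360,3.1)
print(arm.state()['tool_rot'],arm.state()['tcp_pos'],rel([.443,-.0847,.2]),arm.state()['width'])
E
```

```text
[-3.13945613e+00 -2.94644489e-03  4.25171429e-02] [0.39974476 0.30820252 0.20027861] [ 2.65151508 39.43858434 -0.04858769] 0.0646754072353006
```

View pics/c5.png

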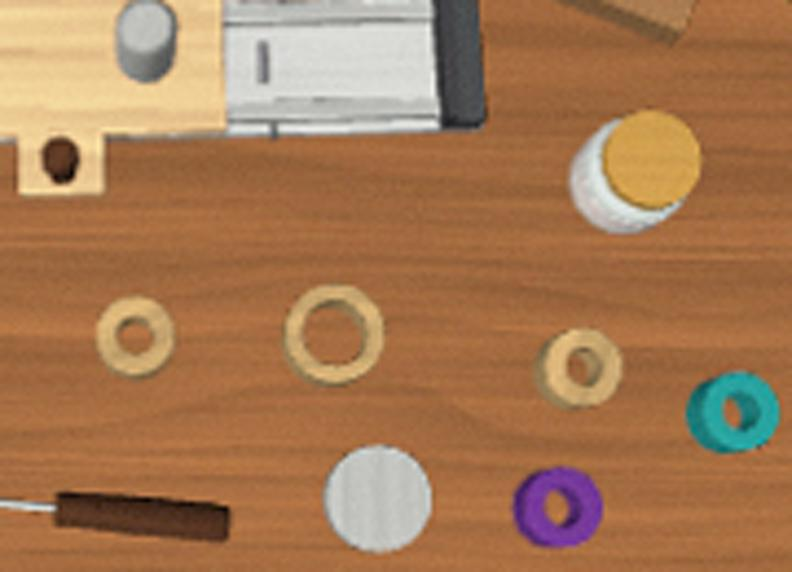

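View pics/c4.png

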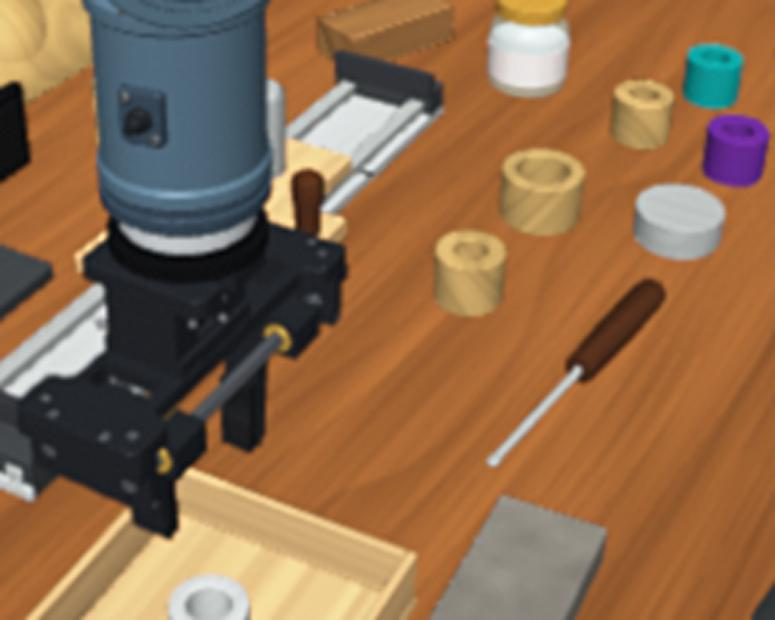

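View pics/top5.png

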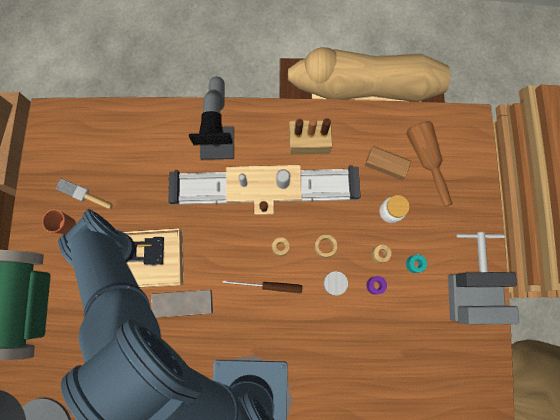

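step_arm:
  increments:
    - [7, 0.5, 4, 0, 0]
    - [7, 1, 8, 0, 0]
    - [7, 2, 12, 0, 0]
    - [7, 3.2, 16, 0, 0]
    - [7, 4, 20, 0, 0]
    - [7, 4, 24, 0, 0]
    - [7, 4, 28, 0, 0]
    - [7, 3.5, 32, 0, 0]

```text
clock: 13.52
tcp_pos: [0.4471, -0.0126, 0.1975]
tool_rot: [3.142, 0.002, 0.043]
wrist_force: [0.7, -0.1, -0.1]
width: 0.0702
```

```bash
python3 - <<'E'
from h import *
print(arm.state()['tool_rot'],arm.state()['tcp_pos'],rel([.443,-.084,.081]),arm.state()['width'])
E
```

```text
[3.14157220e+00 1.81310060e-03 4.28048255e-02] [ 0.44713242 -0.01256632  0.19748252] [-0.69741988  7.11890324 11.6496811 ] 0.07016278079449075
```

step_arm:
  increments:
    - [7, -0.3, 3.5, 0, 0]
    - [7, -0.7, 6.9, 0, 0]
    - [7, -0.7, 6.9, 2, 0]
    - [7, -0.7, 6.9, 4, 0]
    - [7, -0.7, 6.9, 4, 0]

```text
clock: 13.93
tcp_pos: [0.4406, -0.0802, 0.1551]
tool_rot: [-3.141, 0.008, 0.041]
wrist_force: [0.4, 0.0, -0.3]
width: 0.0699
```

```bash
python3 - <<'E'
from h import *
im=arm.capture('side'); cv2.imwrite('pics/side6.png',im[:,:,::-1]); crop('pics/side6.png','pics/c4.png',270,430,170,290,4)
print(arm.state()['tool_rot'],arm.state()['tcp_pos'],rel([.443,-.084,.081]),arm.state()['width'])
E
```

```text
[-3.14061528  0.00619693  0.04260021] [ 0.44140771 -0.07968519  0.15653252] [0.18751255 0.44525186 7.55180386] 0.06998863763148289
```

View pics/c4.png

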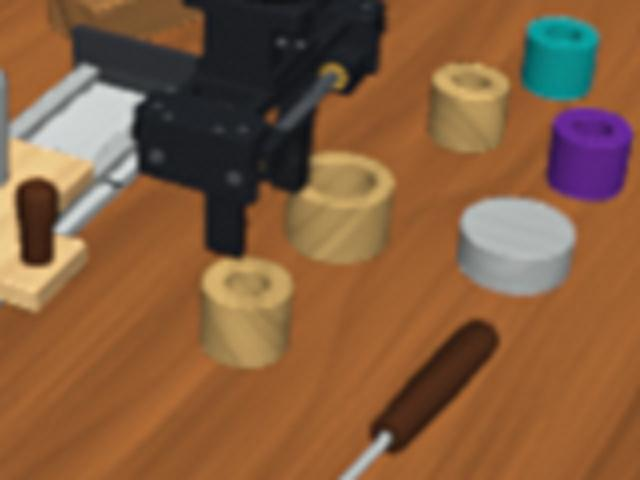

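step_arm:
  increments:
    - [7, 0.1, 0.4, 2, 0]
    - [7, 0.1, 0.4, 4.5, 0]
    - [7, 0.1, 0.4, 7.4, 0]
    - [7, 0.1, 0.4, 7.4, 0]
    - [5, 0.1, 0.4, 7.4, 0]
    - [5, 0.1, 0.4, 7.4, 0]
    - [5, 0.1, 0.4, 7.4, 0]
    - [5, 0.1, 0.4, 7.4, 0]

```text
clock: 14.65
tcp_pos: [0.4457, -0.0837, 0.0862]
tool_rot: [3.141, -0.003, 0.043]
wrist_force: [-0.3, 0.5, 3.5]
width: 0.0531
```

step_arm:
  increments:
    - [5, 0, 0, 0, 0]
    - [5, 0, 0, 0, 0]
    - [5, 0, 0, 0, 0]

```text
clock: 14.9
tcp_pos: [0.4457, -0.0838, 0.0862]
tool_rot: [3.141, -0.003, 0.043]
wrist_force: [-1.5, -0.2, 9.5]
width: 0.0535
```

step_arm:
  increments:
    - [5, 0, 0, -3, 0]
    - [5, 0, 0, -6, 0]
    - [5, 0, 0, -9, 0]
    - [5, 0, 0, -12, 0]
    - [5, 0, 0, -14, 0]
    - [5, 0, 0, -14, 0]

```text
clock: 15.4
tcp_pos: [0.447, -0.0841, 0.2292]
tool_rot: [3.14, -0.008, 0.042]
wrist_force: [0.2, 0.2, -1.0]
width: 0.0534
```

```bash
python3 - <<'E'
from h import *
im=arm.capture('side'); cv2.imwrite('pics/side7.png',im[:,:,::-1])
print(arm.state()['tool_rot'],arm.state()['tcp_pos'],rel([.6315,.0325,.22]),arm.state()['width'])
E
```

```text
[ 3.14049631 -0.00541947  0.04257759] [ 0.44597265 -0.08399825  0.22712422] [ 19.02765175 -10.85046241   0.80365829] 0.053226730061904315
```

View pics/side7.png

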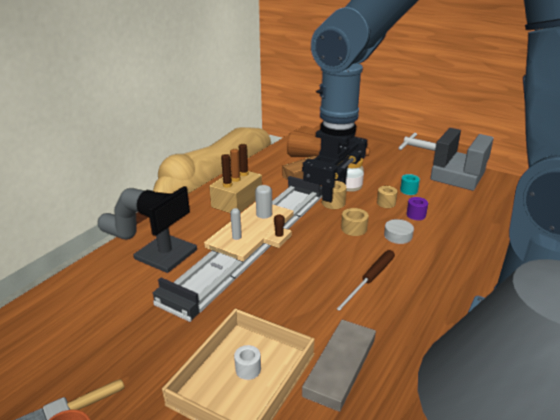

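step_arm:
  increments:
    - [5, 3, -1.8, 0, 0]
    - [5, 6, -3.6, 0, 0]
    - [5, 9, -5.4, 0, 0]
    - [5, 12, -7.2, 0, 0]
    - [5, 15, -9, 0, 0]
    - [5, 17.5, -10.3, 0, 0]
    - [5, 19, -10.9, 0, 0]
    - [5, 19, -10.9, 0, 0]

```text
clock: 16.12
tcp_pos: [0.6316, 0.0361, 0.223]
tool_rot: [-3.14, -0.0, 0.046]
wrist_force: [0.4, -0.6, 0.0]
width: 0.0529
```

step_arm:
  increments:
    - [5, 0, 0, 0, 0]
    - [5, 0, 0, 0, 0]
    - [5, 0, 0, 0, 0]

```text
clock: 16.37
tcp_pos: [0.6286, 0.0321, 0.2241]
tool_rot: [3.141, 0.002, 0.042]
wrist_force: [0.2, 0.1, -0.4]
width: 0.0532
```

```bash
python3 - <<'E'
from h import *
for n in ('top','side'):
  im=arm.capture(n); cv2.imwrite(f'pics/{n}8.png',im[:,:,::-1])
crop('pics/side8.png','pics/c4.png',180,320,140,260,5)
crop('pics/top8.png','pics/c5.png',180,320,120,220,5)
print(arm.state()['tool_rot'],arm.state()['tcp_pos'],rel([.6327,.033,.22]),arm.state()['width'])
E
```

```text
[3.14113623e+00 7.20929214e-04 4.17558995e-02] [0.62909027 0.03235072 0.22467371] [ 0.36370552 -0.05001641  0.46708638] 0.053234859046079885
```

View pics/c4.png

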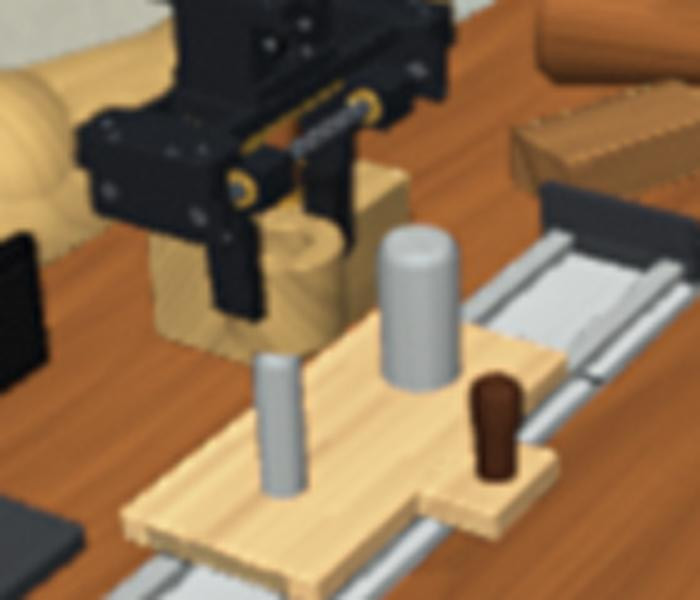

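```bash
python3 - <<'E'
from h import *
a=np.linspace(0,2*np.pi,80)
im2=cv2.imread('pics/side8.png'); im2=cv2.resize(im2[150:260,190:310],None,fx=6.5,fy=6.5,interpolation=cv2.INTER_CUBIC)
p=arm.state()['tcp_pos']
for c,r,z,col in [((.6319,.0321),.0065,.125,(255,0,0)),((.6319,.0321),.0115,.05,(255,0,0)),(p,.027,p[2]-.0862,(0,0,255)),(p,.027,p[2]-.0422,(0,0,255)),(p,.013,p[2]-.0422,(0,0,255))]:
    Q=np.c_[c[0]+r*np.cos(a),c[1]+r*np.sin(a),0*a+z]
    cv2.polylines(im2,[np.int32(np.round((proj('side',Q)-[190,150]-[2.1,-.2])*6.5+2.75))],True,col,1)
cv2.imwrite('pics/o2.png',im2)
E
```

```text
(no output)
```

View pics/o2.png

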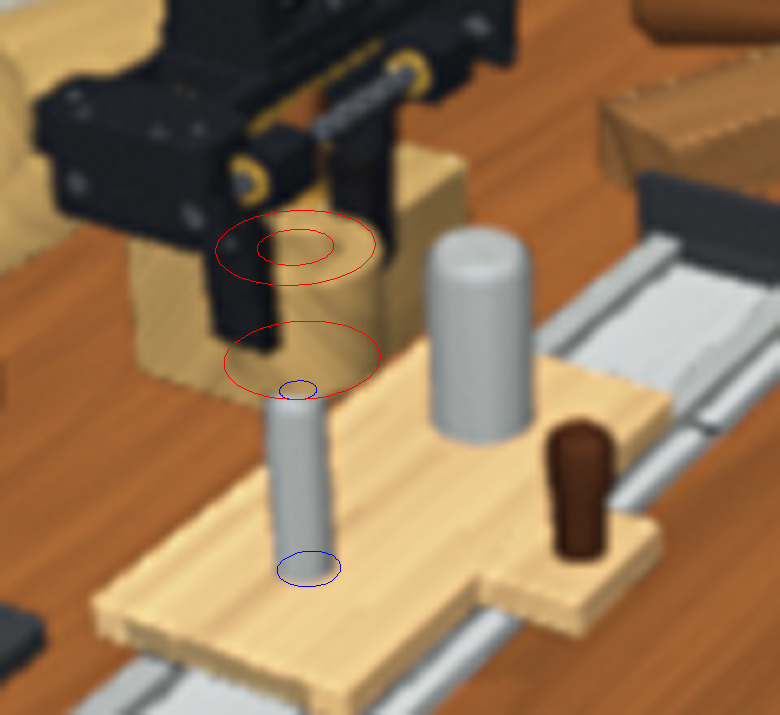

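View pics/c5.png

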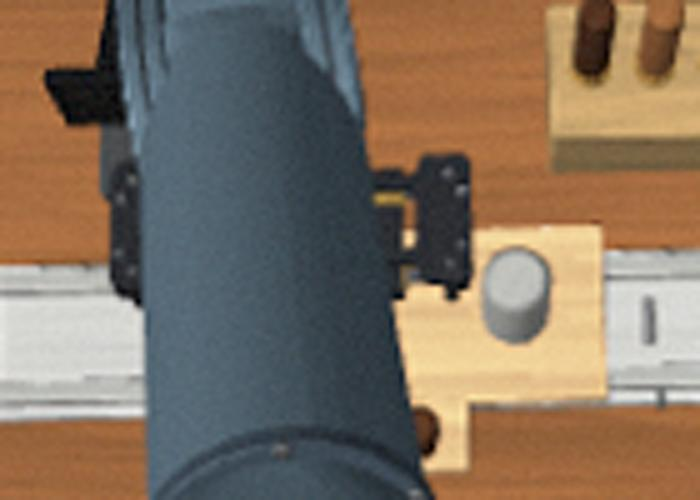

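step_arm:
  increments:
    - [5, 0.55, -0.05, 0, 0]
    - [5, 0.55, -0.05, 1, 0]
    - [5, 0.55, -0.05, 2, 0]
    - [5, 0.55, -0.05, 2, 0]
    - [5, 0.55, -0.05, 2, 0]

```text
clock: 16.88
tcp_pos: [0.6347, 0.0339, 0.2034]
tool_rot: [3.141, 0.002, 0.043]
wrist_force: [-0.2, -0.1, -0.6]
width: 0.0538
```

```bash
python3 - <<'E'
from h import *
im=arm.capture('side'); cv2.imwrite('pics/side9.png',im[:,:,::-1])
crop('pics/side9.png','pics/c4.png',190,310,150,260,6.5)
print(arm.state()['tool_rot'],arm.state()['tcp_pos'],arm.state()['width'])
E
```

```text
[3.14151220e+00 1.35386154e-03 4.28744319e-02] [0.63499336 0.03398966 0.20404316] 0.053023018674201124
```

View pics/c4.png

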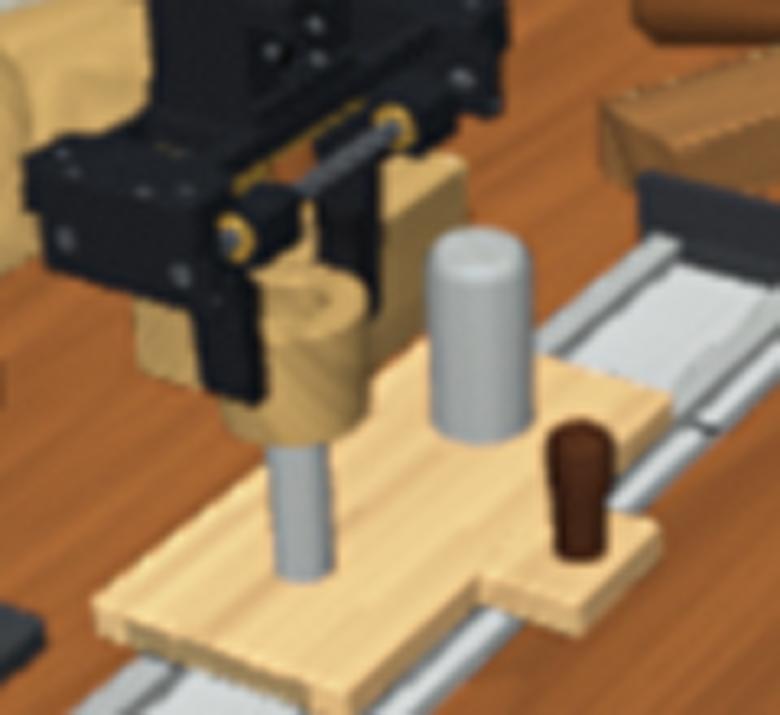

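step_arm:
  increments:
    - [5, 0, 0, 1, 0]
    - [5, 0, 0, 2, 0]
    - [5, 0, 0, 2, 0]

```text
clock: 17.18
tcp_pos: [0.6342, 0.0339, 0.1823]
tool_rot: [3.141, 0.003, 0.043]
wrist_force: [1.0, -0.8, -2.4]
width: 0.0533
```

step_arm:
  increments:
    - [5, 0, 0, 1, 0]
    - [5, 0, 0, 2, 0]
    - [5, 0, 0, 2, 0]

```text
clock: 17.43
tcp_pos: [0.6343, 0.0339, 0.1623]
tool_rot: [3.141, 0.003, 0.043]
wrist_force: [0.2, -0.3, -0.9]
width: 0.053
```

step_arm:
  increments:
    - [5, 0, 0, 1, 0]
    - [5, 0, 0, 2, 0]
    - [5, 0, 0, 2, 0]

```text
clock: 17.68
tcp_pos: [0.6343, 0.0339, 0.1424]
tool_rot: [3.141, 0.003, 0.043]
wrist_force: [-0.6, -0.4, -1.5]
width: 0.0531
```

step_arm:
  increments:
    - [5, 0, 0, 0.4, 0]
    - [5, 0, 0, 0.8, 0]
    - [5, 0, 0, 0.8, 0]

```text
clock: 17.93
tcp_pos: [0.6354, 0.0341, 0.1366]
tool_rot: [3.142, 0.0, 0.043]
wrist_force: [-0.2, -0.1, -0.6]
width: 0.0532
```

step_arm:
  increments:
    - [5, 0, 0, 0.1, 0]
    - [5, 0, 0, 0.2, 0]
    - [5, 0, 0, 0.2, 0]

```text
clock: 18.18
tcp_pos: [0.6355, 0.0341, 0.1362]
tool_rot: [3.141, -0.0, 0.043]
wrist_force: [-4.7, 0.3, 11.0]
width: 0.0532
```

step_arm:
  increments:
    - [7.2, 0, 0, -0.2, 0]
    - [7.2, 0, 0, -0.2, 0]
    - [7.2, 0, 0, -0.2, 0]
    - [7.2, 0, 0, -0.2, 0]
    - [7.2, 0, 0, -3, 0]
    - [7.2, 0, 0, -6, 0]
    - [7.2, 0, 0, -9, 0]
    - [7.2, 0, 0, -9, 0]

```text
clock: 18.85
tcp_pos: [0.6385, 0.0343, 0.2307]
tool_rot: [-3.141, -0.009, 0.042]
wrist_force: [1.8, 0.3, 0.5]
width: 0.0717
```

```bash
python3 - <<'E'
from h import *
print(arm.state()['tool_rot'],arm.state()['tcp_pos'],rel([.446,-.218,.2]),arm.state()['width'])
E
```

```text
[-3.14096755 -0.00949128  0.04242628] [0.63851479 0.03431164 0.23067836] [-20.33250151  24.39372869   2.85973896] 0.0717204745034174
```

step_arm:
  increments:
    - [8.8, -2.5, 3, 0, 0]
    - [8.8, -5, 6, 0, 0]
    - [8.8, -7.5, 9, 0, 0]
    - [8.8, -10, 12, 0, 0]
    - [8.8, -12.5, 15, 0, 0]
    - [8.8, -15, 18, 0.5, 0]
    - [8.8, -17.5, 21, 0.5, 0]
    - [8.8, -19.8, 24, 0.5, 0]

```text
clock: 19.52
tcp_pos: [0.4459, -0.2154, 0.2192]
tool_rot: [-3.141, 0.001, 0.043]
wrist_force: [0.1, -0.5, 0.5]
width: 0.088
```

step_arm:
  increments:
    - [8.8, 0, 0, 1, 0]
    - [8.8, 0, 0, 3, 0]
    - [8.8, 0, 0, 5, 0]
    - [8.8, 0, 0, 5, 0]
    - [8.8, 0, 0, 5, 0]

```text
clock: 19.93
tcp_pos: [0.4473, -0.2138, 0.169]
tool_rot: [-3.141, 0.002, 0.043]
wrist_force: [-0.2, 0.3, -0.4]
width: 0.0878
```

```bash
python3 - <<'E'
from h import *
for n in ('top','side'):
  im=arm.capture(n); cv2.imwrite(f'pics/{n}10.png',im[:,:,::-1])
crop('pics/side10.png','pics/c4.png',200,440,150,290,3.3)
crop('pics/top10.png','pics/c5.png',220,420,140,280,4)
print(arm.state()['tool_rot'],arm.state()['tcp_pos'],rel([.446,-.218,.082]),arm.state()['width'])
E
```

```text
[ 3.14123778e+00 -8.42383399e-04  4.32095497e-02] [ 0.44845529 -0.21417104  0.17041229] [-0.26928746  0.36879517  8.84113665] 0.08799548158482916
```

View pics/c4.png

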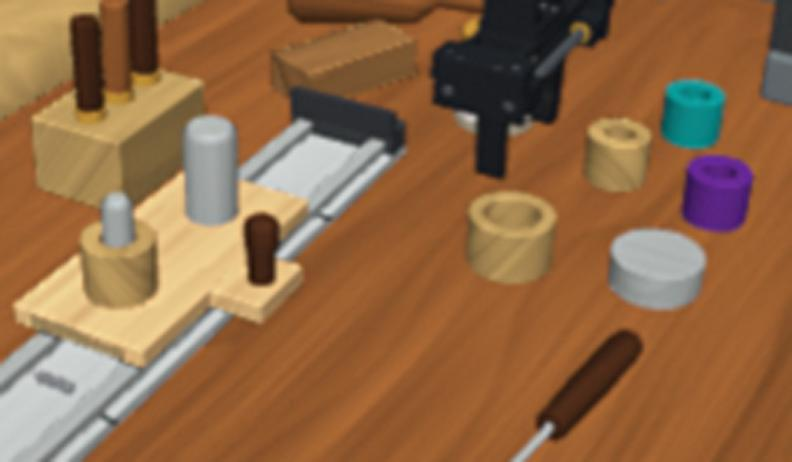

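View pics/c5.png

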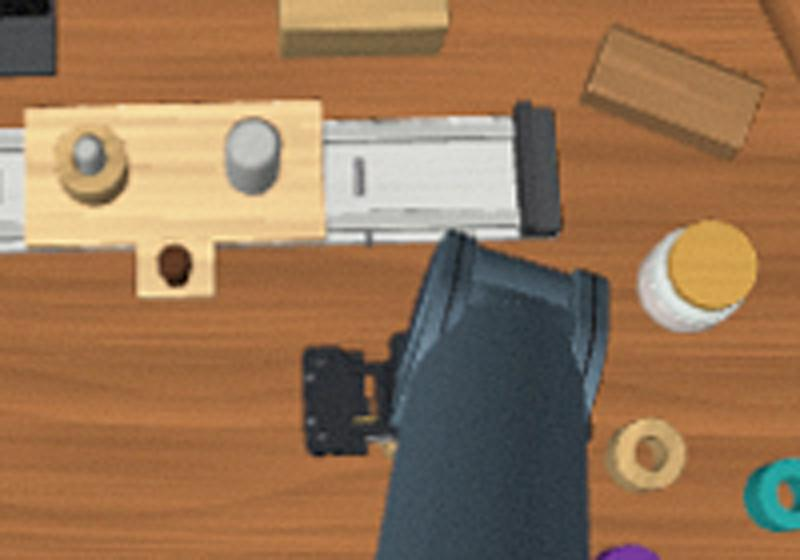

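step_arm:
  increments:
    - [8.8, -0.3, 0.3, 0, 0]
    - [8.8, -0.3, 0.3, 3, 0]
    - [8.8, -0.3, 0.3, 6, 0]
    - [8.8, -0.3, 0.3, 8.4, 0]
    - [8.8, -0.3, 0.3, 8.4, 0]
    - [6, -0.3, 0.3, 8.4, 0]
    - [6, -0.3, 0.3, 8.4, 0]
    - [6, -0.3, 0.3, 8.4, 0]
  newtons: 35

```text
clock: 20.7
tcp_pos: [0.4461, -0.2179, 0.0875]
tool_rot: [3.14, -0.003, 0.043]
wrist_force: [-0.9, -0.2, -0.1]
width: 0.0702
```

step_arm:
  increments:
    - [6, 0, 0, 0, 0]
    - [6, 0, 0, 0, 0]
    - [6, 0, 0, 0, 0]
    - [6, 0, 0, 0, 0]

```text
clock: 21.03
tcp_pos: [0.4461, -0.2179, 0.0875]
tool_rot: [3.14, -0.003, 0.042]
wrist_force: [-0.4, 0.3, 8.2]
width: 0.0676
```

step_arm:
  increments:
    - [6, 0, 0, -3, 0]
    - [6, 0, 0, -6, 0]
    - [6, 0, 0, -9, 0]
    - [6, 0, 0, -12, 0]
    - [6, 0, 0, -14, 0]
    - [6, 0, 0, -14, 0]

```text
clock: 21.53
tcp_pos: [0.4471, -0.2184, 0.2306]
tool_rot: [3.138, -0.008, 0.043]
wrist_force: [0.7, 0.1, -0.4]
width: 0.0674
```

```bash
python3 - <<'E'
from h import *
print(arm.state()['tool_rot'],arm.state()['tcp_pos'],rel([.637,-.0865,.226]),arm.state()['width'])
E
```

```text
[ 3.13783371 -0.00777071  0.04257795] [ 0.44713126 -0.21835262  0.23055744] [ 19.52676694 -12.3673307    0.56101355] 0.06738881838335882
```

step_arm:
  increments:
    - [6, 3, -2, 0, 0]
    - [6, 6, -4, 0, 0]
    - [6, 9, -6, 0, 0]
    - [6, 12, -8, 0, 0]
    - [6, 15, -10, 0, 0]
    - [6, 17.5, -11.5, 0, 0]
    - [6, 19.2, -12.3, 0, 0]
    - [6, 19.2, -12.3, 0, 0]

```text
clock: 22.2
tcp_pos: [0.6342, -0.082, 0.2251]
tool_rot: [-3.139, -0.002, 0.048]
wrist_force: [0.1, -0.0, -0.7]
width: 0.0673
```

step_arm:
  increments:
    - [6, 0, 0, 0, 0]
    - [6, 0, 0, 0, 0]
    - [6, 0, 0, 0, 0]

```text
clock: 22.45
tcp_pos: [0.6303, -0.0877, 0.2254]
tool_rot: [3.141, 0.001, 0.041]
wrist_force: [-0.7, 0.6, -0.3]
width: 0.0674
```

```bash
python3 - <<'E'
from h import *
im=arm.capture('side'); cv2.imwrite('pics/side11.png',im[:,:,::-1])
crop('pics/side11.png','pics/c4.png',190,310,130,240,6.5)
print(arm.state()['tool_rot'],arm.state()['tcp_pos'],rel([.637,-.0865,.2]),arm.state()['width'])
E
```

```text
[3.14093696e+00 1.01750223e-03 4.10512129e-02] [ 0.63044811 -0.08761341  0.225609  ] [ 0.66181214 -0.08603758  2.56017201] 0.06736488614557923
```

View pics/c4.png

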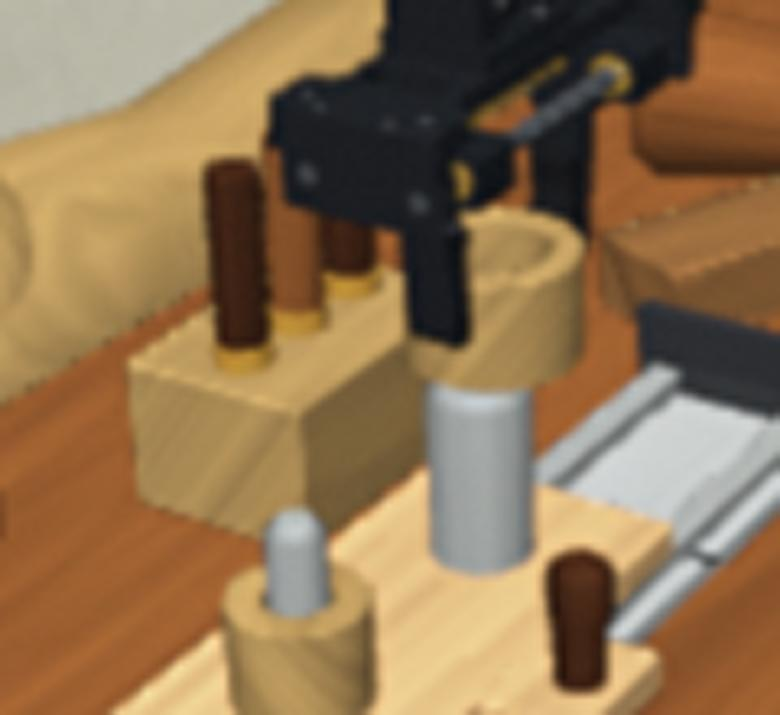

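step_arm:
  increments:
    - [6, 0.35, -0.1, 0, 0]
    - [6, 0.7, -0.1, 0, 0]
    - [6, 0.7, -0.1, 0.6, 0]
    - [6, 0.7, -0.1, 1.0, 0]
    - [6, 0.7, -0.1, 1.0, 0]
    - [6, 0.7, -0.1, 1.0, 0]

```text
clock: 23.0
tcp_pos: [0.638, -0.085, 0.2151]
tool_rot: [-3.141, 0.001, 0.043]
wrist_force: [0.4, -0.5, -2.0]
width: 0.067
```

```bash
python3 - <<'E'
from h import *
im=arm.capture('side'); cv2.imwrite('pics/side12.png',im[:,:,::-1])
crop('pics/side12.png','pics/c4.png',190,310,130,240,6.5)
print(arm.state()['tool_rot'],arm.state()['tcp_pos'],rel([.637,-.0865,.2]),arm.state()['width'])
E
```

```text
[-3.14152432e+00  6.86724435e-04  4.28760102e-02] [ 0.63825487 -0.08495607  0.21540127] [-0.13093205  0.14897742  1.5402071 ] 0.06708239211866548
```

View pics/c4.png

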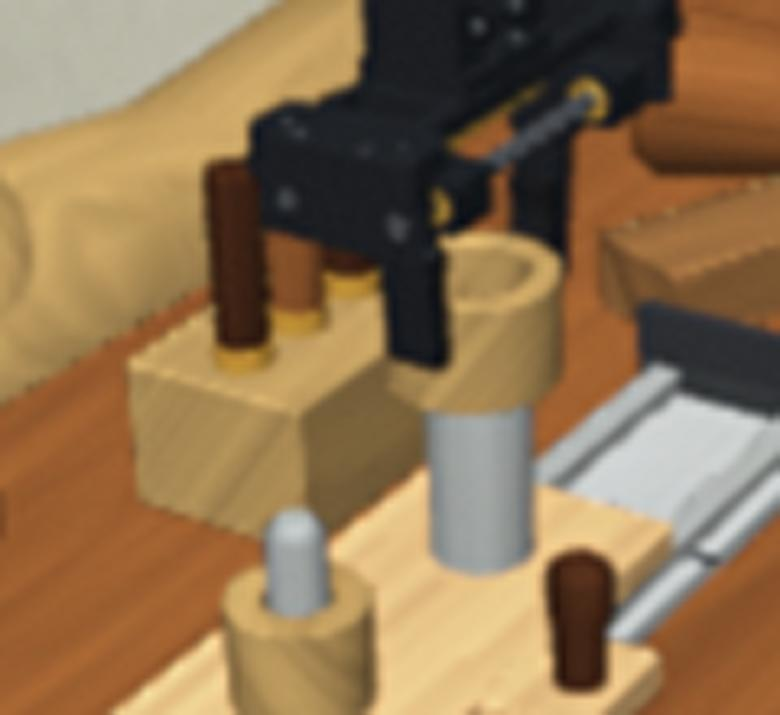

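step_arm:
  increments:
    - [6, -0.15, 0.15, 0, 0]
    - [6, -0.15, 0.15, 0.5, 0]
    - [6, -0.15, 0.15, 1, 0]
    - [6, -0.15, 0.15, 1, 0]

```text
clock: 23.38
tcp_pos: [0.6363, -0.0865, 0.2045]
tool_rot: [-3.141, 0.002, 0.043]
wrist_force: [-0.4, 0.3, -1.0]
width: 0.0676
```

step_arm:
  increments:
    - [6, 0, 0, 0.6, 0]
    - [6, 0, 0, 1.2, 0]
    - [6, 0, 0, 1.2, 0]

```text
clock: 23.63
tcp_pos: [0.6362, -0.0864, 0.1921]
tool_rot: [-3.141, 0.002, 0.043]
wrist_force: [0.5, 0.3, -0.9]
width: 0.0676
```

step_arm:
  increments:
    - [6, 0, 0, 1, 0]
    - [6, 0, 0, 1.5, 0]
    - [6, 0, 0, 1.5, 0]

```text
clock: 23.88
tcp_pos: [0.6363, -0.0864, 0.177]
tool_rot: [-3.141, 0.002, 0.043]
wrist_force: [0.8, -0.0, -1.2]
width: 0.0674
```

Threaded. Expected seating at TCP z ≈ 0.1375.

step_arm:
  increments:
    - [6, 0, 0, 1, 0]
    - [6, 0, 0, 2, 0]
    - [6, 0, 0, 2, 0]

```text
clock: 24.13
tcp_pos: [0.6362, -0.0865, 0.1564]
tool_rot: [-3.141, 0.002, 0.043]
wrist_force: [0.2, -0.4, -1.7]
width: 0.0675
```

step_arm:
  increments:
    - [6, 0, 0, 0.7, 0]
    - [6, 0, 0, 1.5, 0]
    - [6, 0, 0, 1.8, 0]
    - [6, 0, 0, 1.8, 0]

```text
clock: 24.47
tcp_pos: [0.6364, -0.0865, 0.1396]
tool_rot: [-3.141, 0.002, 0.043]
wrist_force: [-0.0, 0.0, -0.3]
width: 0.0675
```

step_arm:
  increments:
    - [6, 0, 0, 0.2, 0]
    - [6, 0, 0, 0.4, 0]
    - [6, 0, 0, 0.4, 0]

```text
clock: 24.72
tcp_pos: [0.6372, -0.0865, 0.1376]
tool_rot: [3.141, -0.0, 0.043]
wrist_force: [-2.1, 0.5, 4.4]
width: 0.0672
```

step_arm:
  increments:
    - [8.8, 0, 0, -0.1, 0]
    - [8.8, 0, 0, -0.1, 0]
    - [8.8, 0, 0, -0.1, 0]
    - [8.8, 0, 0, -0.1, 0]
    - [8.8, 0, 0, -3, 0]
    - [8.8, 0, 0, -6, 0]
    - [8.8, 0, 0, -9, 0]
    - [8.8, 0, 0, -9, 0]

```text
clock: 25.38
tcp_pos: [0.6403, -0.0868, 0.233]
tool_rot: [3.14, -0.01, 0.043]
wrist_force: [2.1, -1.0, 0.4]
width: 0.0883
```

```bash
python3 - <<'E'
from h import *
for n in ('top','side'):
  im=arm.capture(n); cv2.imwrite(f'pics/{n}13.png',im[:,:,::-1])
crop('pics/side13.png','pics/c4.png',200,440,150,290,3.3)
crop('pics/top13.png','pics/c5.png',340,450,190,310,5)
print(arm.state()['tool_rot'],arm.state()['tcp_pos'],rel([.427,-.387,.2]),arm.state()['width'])
E
```

```text
[ 3.14117673e+00 -2.61631327e-03  4.26982919e-02] [ 0.63770242 -0.08662499  0.22797351] [-22.34044028  29.1095917    2.75101882] 0.08786752372710077
```

View pics/c4.png

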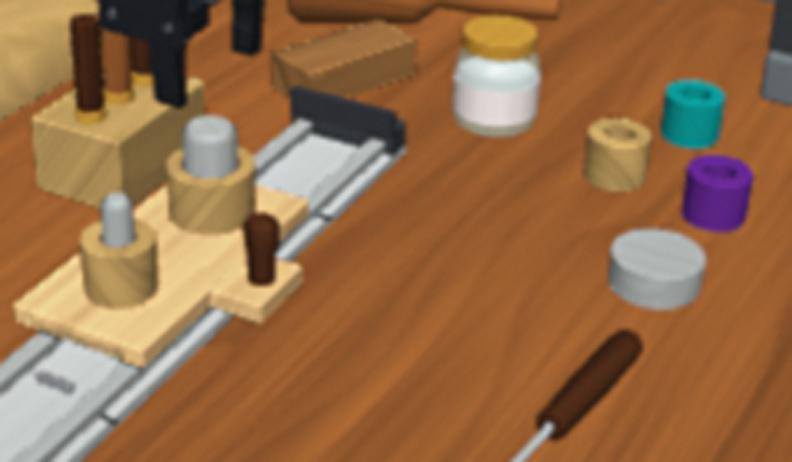

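View pics/c5.png

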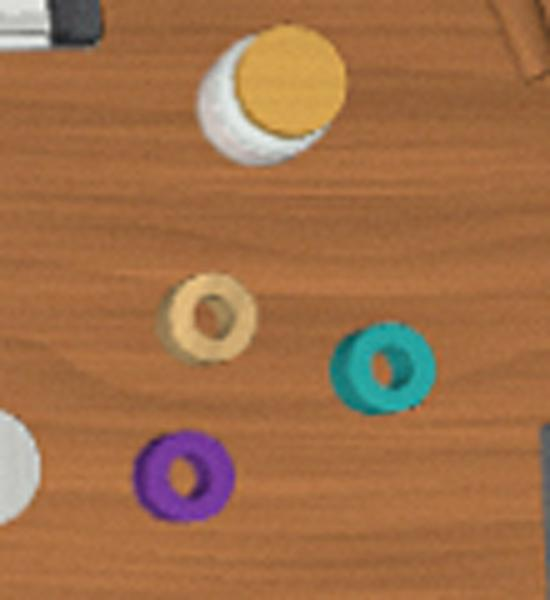

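step_arm:
  increments:
    - [7, -2.2, 3, 0, 0]
    - [7, -4.5, 6, 0, 0]
    - [7, -6.8, 9, 0, 0]
    - [7, -9.2, 12, 0, 0]
    - [7, -11.5, 15, 0, 0]
    - [7, -13.8, 18, 0, 0]
    - [7, -16.1, 21, 0, 0]
    - [7, -18.4, 24, 0, 0]

```text
clock: 26.15
tcp_pos: [0.4614, -0.3349, 0.2252]
tool_rot: [-3.14, 0.002, 0.043]
wrist_force: [0.3, -0.9, -0.2]
width: 0.07
```

```bash
python3 - <<'E'
from h import *
print(arm.state()['tool_rot'],arm.state()['tcp_pos'],rel([.4275,-.387,.16]),arm.state()['width'])
E
```

```text
[-3.14006822e+00  2.23059308e-03  4.30516440e-02] [ 0.46141633 -0.33492795  0.22520942] [-3.59804555  5.0663572   6.52126788] 0.06996214764399654
```

step_arm:
  increments:
    - [7, -2, 2.6, 0, 0]
    - [7, -3.5, 4.9, 1, 0]
    - [7, -3.5, 4.9, 3.5, 0]
    - [7, -3.5, 4.9, 6.5, 0]
    - [7, -3.5, 4.9, 6.5, 0]
    - [7, -3.5, 4.9, 6.5, 0]

```text
clock: 26.65
tcp_pos: [0.4293, -0.3833, 0.1597]
tool_rot: [-3.138, 0.004, 0.043]
wrist_force: [0.2, 0.3, -0.1]
width: 0.0697
```

```bash
python3 - <<'E'
from h import *
im=arm.capture('side'); cv2.imwrite('pics/side14.png',im[:,:,::-1])
crop('pics/side14.png','pics/c4.png',300,440,130,250,5)
print(arm.state()['tool_rot'],arm.state()['tcp_pos'],rel([.4275,-.387,.083]),arm.state()['width'])
E
```

```text
[-3.14010315e+00  1.45660488e-03  4.34996941e-02] [ 0.43046294 -0.38396753  0.16134264] [-0.2977886   0.30174469  7.83426552] 0.07000067567667782
```

View pics/c4.png

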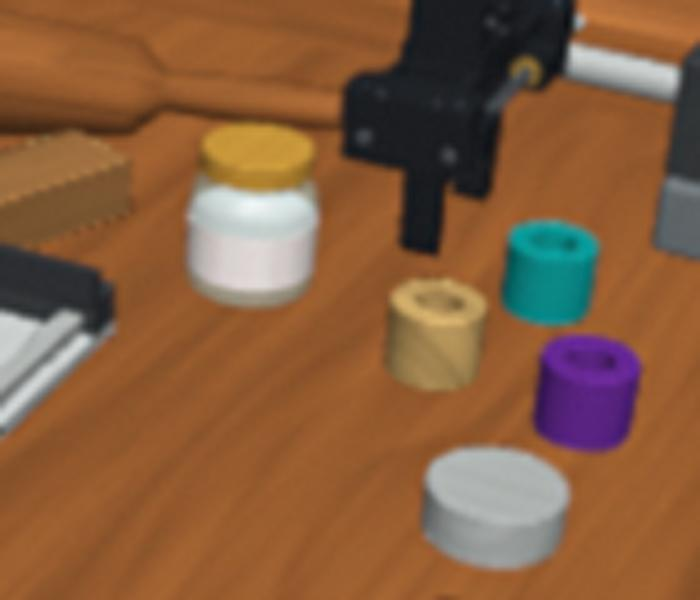

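step_arm:
  increments:
    - [7, -0.3, 0.3, 0, 0]
    - [7, -0.3, 0.3, 3, 0]
    - [7, -0.3, 0.3, 6, 0]
    - [7, -0.3, 0.3, 7.5, 0]
    - [7, -0.3, 0.3, 7.5, 0]
    - [5, -0.3, 0.3, 7.5, 0]
    - [5, -0.3, 0.3, 7.5, 0]
    - [5, -0.3, 0.3, 7.5, 0]
  newtons: 30

```text
clock: 27.37
tcp_pos: [0.4288, -0.3886, 0.0887]
tool_rot: [3.139, -0.003, 0.043]
wrist_force: [0.9, -0.1, 3.4]
width: 0.0529
```

step_arm:
  increments:
    - [5, 0, 0, 0, 0]
    - [5, 0, 0, 0, 0]
    - [5, 0, 0, 0, 0]
    - [5, 0, 0, 0, 0]

```text
clock: 27.7
tcp_pos: [0.4288, -0.3887, 0.0887]
tool_rot: [3.139, -0.003, 0.043]
wrist_force: [-0.6, 0.1, 8.7]
width: 0.0534
```

step_arm:
  increments:
    - [5, 0, 0, -3, 0]
    - [5, 0, 0, -6, 0]
    - [5, 0, 0, -9, 0]
    - [5, 0, 0, -12, 0]
    - [5, 0, 0, -15, 0]
    - [5, 0, 0, -18, 0]
    - [5, 0, 0, -18, 0]

```text
clock: 28.28
tcp_pos: [0.43, -0.3897, 0.2737]
tool_rot: [3.134, -0.008, 0.042]
wrist_force: [0.5, -0.4, 0.3]
width: 0.0531
```

```bash
python3 - <<'E'
from h import *
print(arm.state()['tool_rot'],arm.state()['tcp_pos'],rel([.633,.0335,.267]),arm.state()['width'])
E
```

```text
[ 3.13418034 -0.00829698  0.0424858 ] [ 0.43002644 -0.38973939  0.27366892] [ 22.07037178 -41.42881945   0.54297079] 0.05305794505700203
```

step_arm:
  increments:
    - [5, 1.8, -3.2, 0, 0]
    - [5, 3.6, -6.6, 0, 0]
    - [5, 5.4, -10, 0, 0]
    - [5, 7.2, -13.4, 0, 0]
    - [5, 9, -16.8, 0, 0]
    - [5, 10.8, -20.2, 0, 0]
    - [5, 12.6, -23.6, 0, 0]
    - [5, 14, -26, 0, 0]

```text
clock: 28.95
tcp_pos: [0.5575, -0.118, 0.2672]
tool_rot: [-3.14, -0.001, 0.046]
wrist_force: [0.5, -0.2, -0.5]
width: 0.0532
```

```bash
python3 - <<'E'
from h import *
print(arm.state()['tool_rot'],arm.state()['tcp_pos'],rel([.633,.0335,.267]),arm.state()['width'])
E
```

```text
[-3.14040196e+00 -1.16948986e-03  4.60006291e-02] [ 0.55746048 -0.11795678  0.26719984] [  8.24239739 -14.78224629   0.04722402] 0.05319511747616091
```

step_arm:
  increments:
    - [5, 1.8, -3.2, 0, 0]
    - [5, 3.6, -6.4, 0, 0]
    - [5, 5.4, -9.6, 0, 0]
    - [5, 7, -12.8, 0, 0]
    - [5, 8.2, -14.7, 0, 0]
    - [5, 8.2, -14.7, 0, 0]
    - [5, 8.2, -14.7, 0, 0]
    - [5, 8.2, -14.7, 0, 0]

```text
clock: 29.62
tcp_pos: [0.6317, 0.0271, 0.2667]
tool_rot: [3.14, 0.001, 0.042]
wrist_force: [0.3, -1.2, 0.8]
width: 0.053
```

```bash
python3 - <<'E'
from h import *
im=arm.capture('side'); cv2.imwrite('pics/side15.png',im[:,:,::-1])
crop('pics/side15.png','pics/c4.png',190,310,120,250,5.5)
print(arm.state()['tool_rot'],arm.state()['tcp_pos'],rel([.633,.0335,.225]),arm.state()['width'])
E
```

```text
[3.14026730e+00 4.51353041e-04 4.07750072e-02] [0.63167681 0.02645966 0.26674816] [ 0.1627923  -0.70358712  4.17381367] 0.05324824265733323
```

View pics/c4.png

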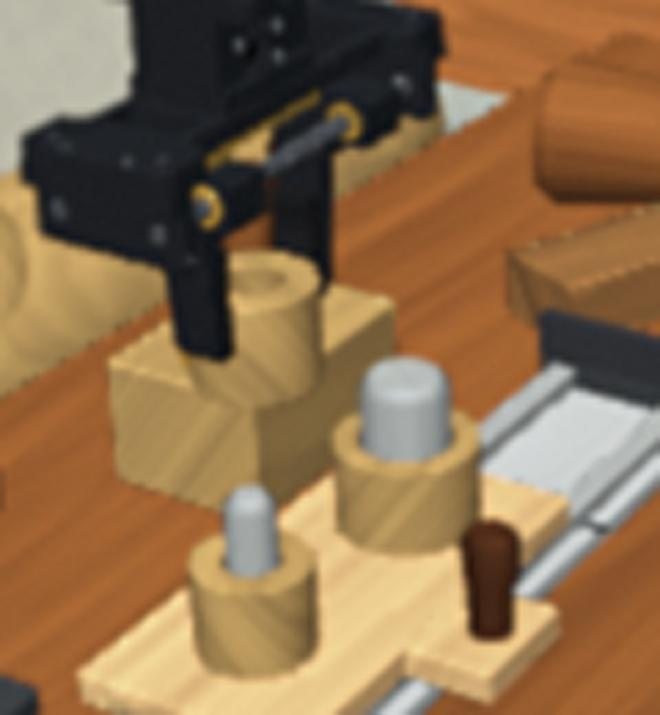

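step_arm:
  increments:
    - [5, 0.1, -0.4, 0, 0]
    - [5, 0.1, -0.7, 1, 0]
    - [5, 0.1, -0.7, 3, 0]
    - [5, 0.1, -0.7, 4.4, 0]
    - [5, 0.1, -0.7, 4.4, 0]
    - [5, 0.1, -0.7, 4.4, 0]

```text
clock: 30.17
tcp_pos: [0.6321, 0.0351, 0.2218]
tool_rot: [3.141, 0.002, 0.042]
wrist_force: [0.6, 0.3, -0.2]
width: 0.0527
```

```bash
python3 - <<'E'
from h import *
im=arm.capture('side'); cv2.imwrite('pics/side16.png',im[:,:,::-1])
crop('pics/side16.png','pics/c4.png',190,310,130,240,6.5)
print(arm.state()['tool_rot'],arm.state()['tcp_pos'],rel([.633,.0335,.225]),arm.state()['width'])
E
```

```text
[-3.14153415e+00  1.07233066e-04  4.24591941e-02] [0.63282274 0.0352815  0.22283211] [ 0.01012454  0.17872876 -0.21680078] 0.0527015090969473
```

View pics/c4.png

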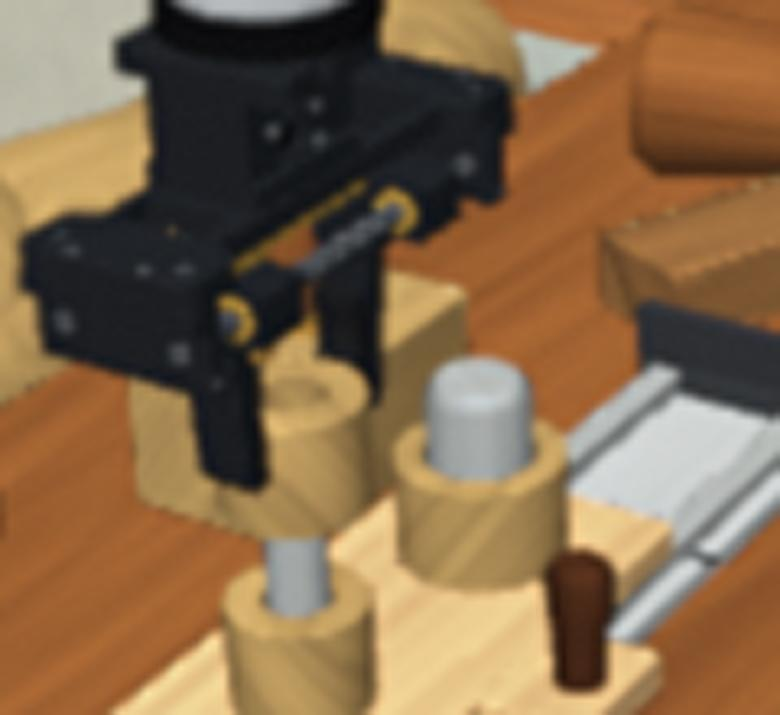

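step_arm:
  increments:
    - [5, 0, 0.1, 0.4, 0]
    - [5, 0, 0.1, 0.8, 0]
    - [5, 0, 0.1, 1.4, 0]
    - [5, 0, 0.1, 1.4, 0]

```text
clock: 30.55
tcp_pos: [0.6328, 0.0343, 0.208]
tool_rot: [3.141, 0.0, 0.043]
wrist_force: [1.4, 0.2, -0.0]
width: 0.0531
```

step_arm:
  increments:
    - [5, 0, 0, 0.7, 0]
    - [5, 0, 0, 1.4, 0]
    - [5, 0, 0, 1.4, 0]

```text
clock: 30.8
tcp_pos: [0.6333, 0.0341, 0.1936]
tool_rot: [3.141, -0.001, 0.043]
wrist_force: [4.3, -1.1, -2.5]
width: 0.0527
```

step_arm:
  increments:
    - [5, 0, 0, 0.5, 0]
    - [5, 0, 0, 1.0, 0]
    - [5, 0, 0, 1.0, 0]

```text
clock: 31.05
tcp_pos: [0.6335, 0.0341, 0.1842]
tool_rot: [3.141, -0.001, 0.043]
wrist_force: [4.9, -1.9, -4.0]
width: 0.0528
```

step_arm:
  increments:
    - [5, 0.15, 0, 0.1, 0]
    - [5, 0.15, 0, 0.3, 0]
    - [5, 0.15, 0, 0.3, 0]

```text
clock: 31.3
tcp_pos: [0.6343, 0.0345, 0.1827]
tool_rot: [3.141, 0.001, 0.043]
wrist_force: [-1.6, -1.1, 9.7]
width: 0.0532
```

Seated at the expected height. Release and rise.

step_arm:
  increments:
    - [7.2, 0, 0, -0.1, 0]
    - [7.2, 0, 0, -0.1, 0]
    - [7.2, 0, 0, -0.1, 0]
    - [7.2, 0, 0, -0.1, 0]
    - [7.2, 0, 0, -3, 0]
    - [7.2, 0, 0, -6, 0]
    - [7.2, 0, 0, -8, 0]
    - [7.2, 0, 0, -8, 0]

```text
clock: 31.97
tcp_pos: [0.6364, 0.0349, 0.2663]
tool_rot: [-3.141, -0.007, 0.043]
wrist_force: [0.7, -0.3, -0.0]
width: 0.0722
```

step_arm:
  increments:
    - [7.2, -3, 2, 0, 0]
    - [7.2, -6, 4, 0, 0]
    - [7.2, -7.8, 6.5, 0, 0]
    - [7.2, -7.8, 6.5, 0, 0]
    - [7.2, -7.8, 6.5, 0, 0]

```text
clock: 32.38
tcp_pos: [0.5581, -0.0355, 0.2612]
tool_rot: [3.141, 0.001, 0.04]
wrist_force: [0.7, 0.0, 0.5]
width: 0.072
```

```bash
python3 - <<'E'
from h import *
for n in ('top','side'):
  im=arm.capture(n); cv2.imwrite(f'pics/{n}17.png',im[:,:,::-1])
crop('pics/side17.png','pics/c4.png',150,350,150,300,4)
print(arm.state()['tool_rot'],arm.state()['tcp_pos'],rel([.5547,-.0315,.133]),arm.state()['width'])
E
```

```text
[-3.14077499e+00 -1.94503429e-05  4.35575732e-02] [ 0.55956575 -0.03285519  0.26145836] [-0.48046191 -0.14607435 12.84595013] 0.07235829537543872
```

View pics/c4.png

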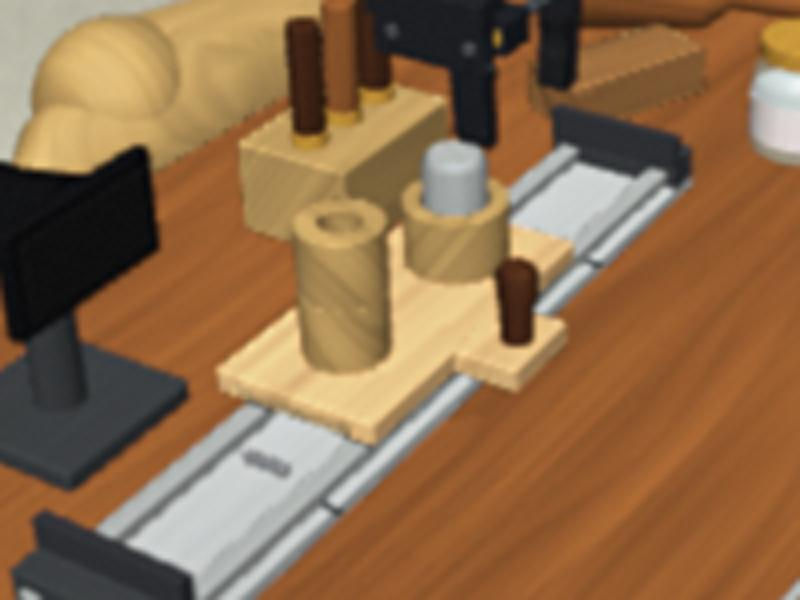

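View pics/top17.png

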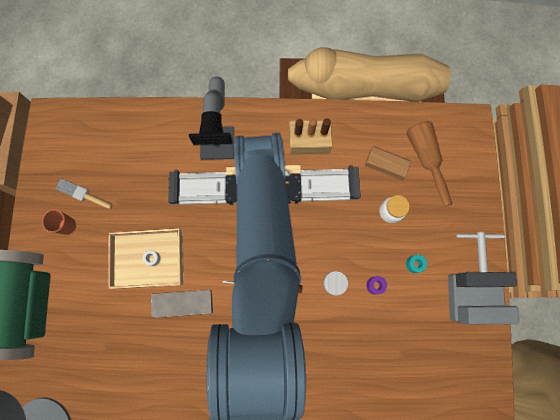

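step_arm:
  increments:
    - [6.5, -0.5, 0, 0, 0]
    - [6.5, -0.5, 0, 4, 0]
    - [6.5, -0.5, 0, 8, 0]
    - [6.5, -0.5, 0, 11, 0]
    - [6.5, -0.5, 0, 12.8, 0]
    - [6.5, -0.5, 0, 12.8, 0]
    - [2, -0.5, 0, 12.8, 0]
    - [2, -0.5, 0, 12.8, 0]
  newtons: 40

```text
clock: 33.15
tcp_pos: [0.5552, -0.0334, 0.1349]
tool_rot: [-3.141, -0.002, 0.044]
wrist_force: [-0.4, 0.0, -0.2]
width: 0.0539
```

step_arm:
  increments:
    - [2, 0, 0, 0, 0]
    - [2, 0, 0, 0, 0]
    - [2, 0, 0, 0, 0]
    - [2, 0, 0, 0, 0]
    - [2, 0, 0, 0, 0]
    - [2, 0, 0, 0, 0]

```text
clock: 33.65
tcp_pos: [0.5548, -0.0326, 0.1346]
tool_rot: [-3.14, -0.002, 0.044]
wrist_force: [-0.8, 3.6, 5.9]
width: 0.0244
```

step_arm:
  increments:
    - [2, 0, -0.5, 0, 0]
    - [2, 0, -1.2, 0, 0]
    - [2, 0, -2.2, 0, 0]
    - [2, 0, -3.3, 0, 0]
    - [2, 0, -4.4, 0, 0]
    - [2, 0, -5.5, 0, 0]
    - [2, 0, -6.5, 0, 0]
    - [2, 0, -6.5, 0, 0]

```text
clock: 34.32
tcp_pos: [0.5519, 0.0333, 0.1347]
tool_rot: [-3.14, -0.002, 0.045]
wrist_force: [-0.6, 2.5, 6.3]
width: 0.0245
```

step_arm:
  increments:
    - [2, 0, -1, 0, 0]
    - [2, 0, -2, 0, 0]
    - [2, 0, -3, 0, 0]
    - [2, 0, -4, 0, 0]
    - [2, 0, -5, 0, 0]
    - [2, 0, -5.8, 0, 0]
    - [2, 0, -6.5, 0, 0]
    - [2, 0, -6.5, 0, 0]

```text
clock: 34.98
tcp_pos: [0.5491, 0.0975, 0.1347]
tool_rot: [-3.141, -0.001, 0.044]
wrist_force: [-1.8, 2.4, 6.2]
width: 0.0244
```

step_arm:
  increments:
    - [2, 0, -0.5, 0, 0]
    - [2, 0, -1, 0, 0]
    - [2, 0, -1.2, 0, 0]
    - [2, 0, -1.2, 0, 0]

```text
clock: 35.32
tcp_pos: [0.5487, 0.1068, 0.1347]
tool_rot: [3.14, -0.001, 0.042]
wrist_force: [-2.2, -2.8, 8.5]
width: 0.0242
```

step_arm:
  increments:
    - [2, 0, -0.2, 0, 0]
    - [2, 0, -0.4, 0, 0]
    - [2, 0, -0.4, 0, 0]

```text
clock: 35.57
tcp_pos: [0.5487, 0.1075, 0.1347]
tool_rot: [3.136, -0.0, 0.04]
wrist_force: [-2.0, -10.2, 9.8]
width: 0.0244
```

step_arm:
  increments:
    - [2, 0, -0.2, 0, 0]
    - [2, 0, -0.3, 0, 0]
    - [2, 0, -0.3, 0, 0]

```text
clock: 35.82
tcp_pos: [0.5486, 0.1087, 0.1346]
tool_rot: [3.134, 0.0, 0.038]
wrist_force: [-0.9, -14.2, 11.2]
width: 0.0246
```

step_arm:
  increments:
    - [2, 0, -0.2, 0, 0]
    - [2, 0, -0.2, 0, 0]
    - [2, 0, -0.2, 0, 0]

```text
clock: 36.07
tcp_pos: [0.5483, 0.1145, 0.1347]
tool_rot: [3.139, -0.001, 0.041]
wrist_force: [-2.4, -4.0, 8.1]
width: 0.0244
```

step_arm:
  increments:
    - [2, 0, -0.2, 0, 0]
    - [2, 0, -0.2, 0, 0]
    - [2, 0, -0.2, 0, 0]

```text
clock: 36.32
tcp_pos: [0.5481, 0.1182, 0.1347]
tool_rot: [3.141, -0.001, 0.042]
wrist_force: [-1.0, -1.1, 6.6]
width: 0.0246
```

step_arm:
  increments:
    - [2, 0, -0.1, 0, 0]
    - [2, 0, -0.1, 0, 0]
    - [2, 0, -0.1, 0, 0]

```text
clock: 36.57
tcp_pos: [0.5481, 0.1192, 0.1347]
tool_rot: [3.141, -0.001, 0.042]
wrist_force: [-1.8, -1.4, 7.8]
width: 0.0245
```

step_arm:
  increments:
    - [2, 0, -0.15, 0, 0]
    - [2, 0, -0.15, 0, 0]
    - [2, 0, -0.15, 0, 0]

```text
clock: 36.82
tcp_pos: [0.5481, 0.1202, 0.1347]
tool_rot: [3.14, -0.001, 0.042]
wrist_force: [-1.0, -2.2, 6.8]
width: 0.0248
```

step_arm:
  increments:
    - [2, 0, 0.2, 0, 0]
    - [2, 0, 0.2, 0, 0]
    - [2, 0, 0.2, 0, 0]

```text
clock: 37.07
tcp_pos: [0.5481, 0.1194, 0.1347]
tool_rot: [-3.141, -0.001, 0.043]
wrist_force: [-1.7, 0.8, 6.5]
width: 0.0247
```

step_arm:
  increments:
    - [2, 0, 0.1, 0, 0]
    - [2, 0, 0.1, 0, 0]
    - [2, 0, 0.1, 0, 0]

```text
clock: 37.32
tcp_pos: [0.5481, 0.1189, 0.1347]
tool_rot: [-3.141, -0.001, 0.043]
wrist_force: [-1.2, 0.6, 6.4]
width: 0.0251
```

step_arm:
  increments:
    - [5.5, 0, 0, 0, 0]
    - [5.5, 0, 0, 0, 0]
    - [5.5, 0, 0, 0, 0]
    - [5.5, 0, 0, 0, 0]
    - [5.5, 0, 0, -3, 0]
    - [5.5, 0, 0, -6, 0]
    - [5.5, 0, 0, -10, 0]
    - [5.5, -2, 0, -12, 0]

```text
clock: 37.98
tcp_pos: [0.5315, 0.1177, 0.2578]
tool_rot: [-3.14, -0.007, 0.041]
wrist_force: [0.8, 0.4, 0.3]
width: 0.0553
```

step_arm:
  increments:
    - [5.5, -4, 3, 0, 0]
    - [5.5, -8, 6, 0, 0]
    - [5.5, -11, 10, 0, 0]
    - [5.5, -11, 14, 0, 0]
    - [5.5, -11, 18, 0, 0]
    - [5.5, -11, 22, 0, 0]
    - [5.5, -11, 24, 0, 0]
    - [5.5, -11, 24, 0, 0]

```text
clock: 38.65
tcp_pos: [0.4274, -0.1342, 0.254]
tool_rot: [3.138, -0.001, 0.033]
wrist_force: [-0.8, 0.6, 0.4]
width: 0.0551
```

```bash
python3 - <<'E'
from h import *
for n in ('top','side'):
  im=arm.capture(n); cv2.imwrite(f'pics/{n}18.png',im[:,:,::-1])
crop('pics/side18.png','pics/c4.png',100,300,180,320,4)
crop('pics/top18.png','pics/c5.png',150,350,120,240,4)
print(arm.state()['tcp_pos'],arm.state()['clock'])
E
```

```text
[ 0.42783167 -0.12810249  0.25368108] 38.75
```

View pics/c4.png

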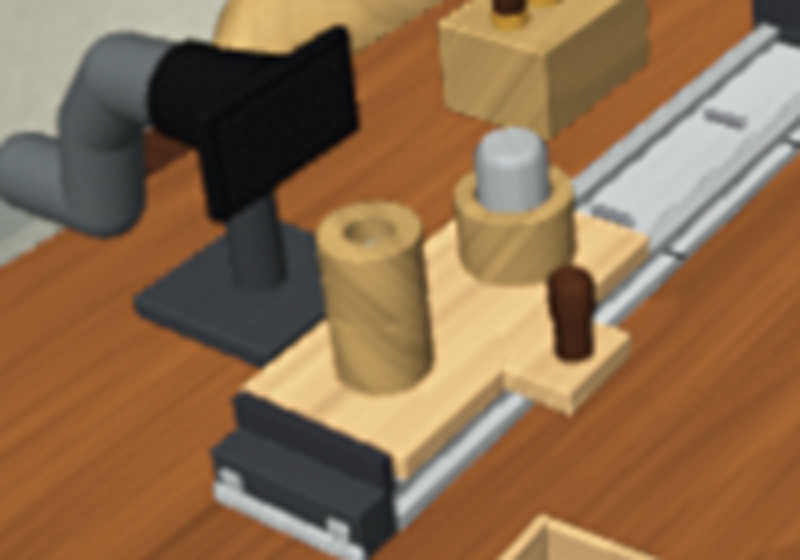

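View pics/c5.png

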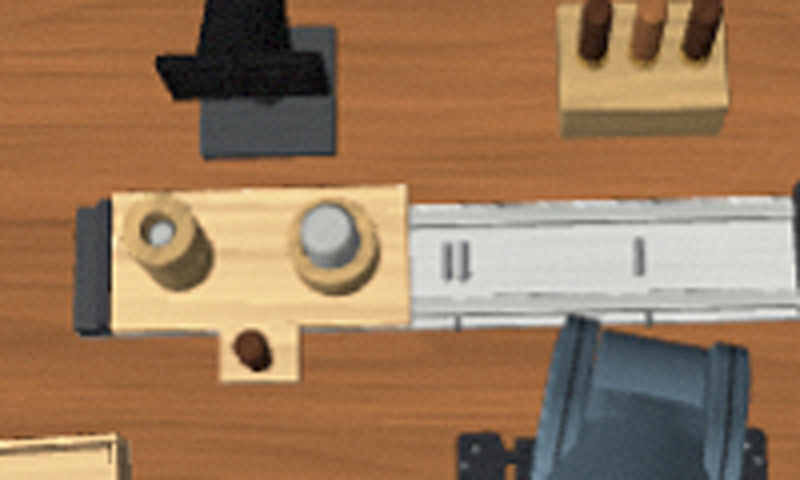

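View pics/side18.png

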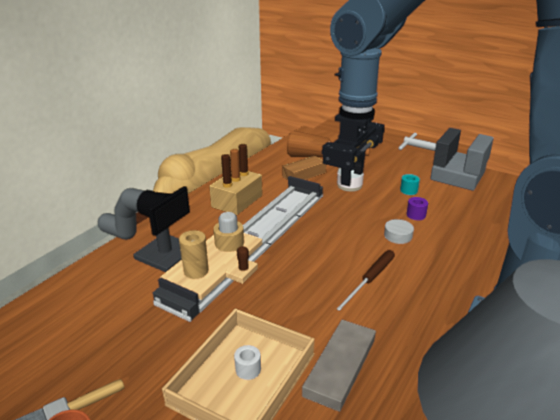

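```bash
python3 - <<'E'
from h import *
c=lambda u,v,z,o:at('top',o+(u+.5)/4-.5,120+(v+.5)/4-.5,z)[:2]
C3=[c(*p,.05,160) for p in [(265,188),(563,181),(566,313),(268,326)]]
C=[c(*p,.05,150) for p in [(111,193),(408,185),(409,321),(111,333)]]
print(np.round(C3,4),np.mean(C3,0));print(np.round(C,4),np.mean(C,0))
for u,v,o in [(234,266,160),(599,256,160),(639,257,150),(456,262,150)]: print(c(u,v,.024,o))
E
```

```text
[[ 0.686   0.09  ]
 [ 0.6959 -0.1405]
 [ 0.5911 -0.1435]
 [ 0.5766  0.0827]] [ 0.63738498 -0.02781723]
[[0.6795 0.2414]
 [0.6898 0.0103]
 [0.5819 0.006 ]
 [0.5682 0.2334]] [0.6298603  0.12276457]
[0.62992782 0.11475241]
[ 0.64345825 -0.17044142]
[ 0.64264942 -0.17044318]
[ 0.63580348 -0.02757474]
```

```bash
python3 - <<'E'
from h import *
print(arm.job_done())
E
```

```text
the job is handed in; nothing more can be done
None
```

The job is done and handed in at about 39 s of the 210 s. I expect it to pass, but the system reports no verdict.

**What was there:** only the narrow spacer (on the slim shaft), one wide collar and two narrow collars.

**What I did:**
1. Slid the carriage into the loading station.
2. Lifted the spacer off and put it upright in the tray.
3. Put the wide collar on the thick shaft and both narrow collars on the slim shaft.
4. Slid the loaded carriage to the nozzle end, into its detent, and let go.

**Last checks:**
- **Collars:** each one stopped with a firm contact at the expected height, and the side picture shows all three upright and fully down.
- **Carriage position:** the arm measured about 150 mm of travel from the loading station, and the top picture gave 150.6 mm. I felt the same resistance going into both detents. At release there was almost no side force (0.6 N), and the carriage was within 1 mm of where I expected the end station.
- **Bystanders:** the spacer is in the tray and the purple and turquoise look-alikes were not touched. The wax jar is upright, though the gripper partly hid it in the last side picture.

**Disagreements:**
- The side camera is off by about 2 pixels (4–5 mm), so I corrected for it when lining up.
- The notches on the track measured about 143 mm apart in the top picture, not 150 mm. I trusted the arm's travel and the feel of the detent instead.

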